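# Stack wood specimens crosswise on the conditioning rack

### The job

The two wood specimens must go on the conditioning rack to dry evenly. Slide each slat by its end along the tray and onto the rack's bearers, never lifting it, until it is fully home against the end stop; then lay the two pale spacer sticks crosswise over both slats, one straight above each bearer and centred, setting them down gently rather than dropping them. Leave the sample jar, timer and tape roll where they are.

Things in the scene. Friction and masses are not known exactly. Their poses are not given: they have to be found in the camera images.
- rack: Conditioning rack with transfer tray docked on, one fixed unit 150 mm across (x), 280 mm long (y), turned up to 0.15 rad. Origin: on the worktop under the middle of the stacking place. z up; x roughly away from the robot; y along the slats from tray to end stop, roughly to the robot's left. A slat that is home has its middle at y = 0, x = -40 or +40 mm in this frame, its top 52 mm above the worktop.
- tray (a point): Middle of the tray floor, 34 mm above the worktop (rack frame: x = 0, y = -140 mm). Steel tray from y = -210 to -70 mm, open at both ends; two lanes along y, 35 mm wide, centred at x = -40 and +40 mm, between rails that stand 5 mm above the floor.
- stop (a point): Middle of the face of the aluminium end stop that both slats must meet (rack frame: x = 0, y = +60 mm; 38 mm above the worktop). The stop's top is 46 mm above the worktop.
- bearer_tray (a point): Middle of the top of the grey bearer on the tray's side (rack frame: x = 0, y = -38 mm), 34 mm above the worktop, level with the tray floor. Bar 18 mm wide, 150 mm long, along x, its edge towards the tray chamfered. Round steel guide pins 6 mm high carry each lane on across it with 3 to 4 mm of play each side. One spacer goes above it, along x, its middle above this point.
- bearer_stop (a point): The same for the bearer on the stop's side (rack frame: x = 0, y = +38 mm).
- slat_near: Reddish-brown wood slat with blue painted ends, 120 mm long (its y axis, along the rack's y), 30 mm wide, 18 mm thick, 70 g; lies in the tray lane at the rack's x = -40 mm, on the robot's side. Origin: centre of its underside. It slides freely (about 1 N or less); its tail end (towards the rack's -y) is where to push, above the rails.
- slat_far: The same with red painted ends, in the lane at the rack's x = +40 mm, the far side.
- spacer_1: Pale wood spacer stick, 130 mm long (its x axis), 18 mm wide, 20 mm high, 35 g, lying on the worktop to the robot's right. Origin: centre of its underside. The two spacers are alike; either may go over either bearer.
- spacer_2: The other pale spacer stick, same size and origin.
- sample_jar: Bystander: white sample jar with white lid, 48 mm across, 57 mm high; origin: centre of its underside.
- timer: Bystander: white timer with a red and two grey keys, 66 x 62 x 21 mm, in front of the bench scale; origin: centre of its underside.
- tape_roll: Bystander: roll of beige tape lying flat, 72 mm across, 19 mm high; origin: centre of its underside.

How it is judged:
By the outcome, as a careful person would: the job done as asked, in the order asked, and still so for the second after the job is handed in, with the robot touching nothing.
It also fails if it takes over 72 s, if anything falls off the work surface, if the arm or the gripper's body presses on something with over 40 N, if the wrist force passes 120 N, or if a joint passes its speed limit or range.

### The arm

A 6-joint arm with a two-finger parallel gripper is mounted at the origin on a cart in front of the work surface, level with it; the furniture and walls round the work are solid. World frame = base frame: x ahead of the robot, y to its left, z up, the work surface at z = 0. Lengths are in m, angles in rad, forces in N, time in s.
With the tool pointing down it reaches from about 0.3 to 1 m from the base axis. Payload 5.1 kg.
Tool frame: the origin (TCP) lies on the centre line of the jaws, within the pads' length; the fingertips stand 17 mm ahead of it and the grasp point (between the pads) lies 2 mm behind it; z points along the fingers, y is the direction in which the jaws open and shut (so a half turn about z gives the same grasp; the last joint's range is limited). The gripper opens to 95 mm and grips with 3 to 60 N. Pads are 20 mm wide; open, the fingers measure 119 mm over their backs; the gripper's body (75 mm by 180 mm) begins 59 mm behind the grasp point.
Start: joints at [1.199, 0.124, 1.65, -0, 1.367, -0.083], TCP at [0.185, 0.623, 0.232] pointing down, gripper open.
Joint ranges: [-2.61, 2.61], [-1.02, 2.33], [0.03, 2.71], [-1.35, 4.49], [0.32, 2.68], [-2.91, 2.91]. Speed limits (rad/s): [2.57, 2.57, 3.14, 3.14, 3.14, 3.14].

### API

Orientations are given as a 3x3 rotation matrix whose columns are the frame's x, y, z axes.
In Python, from cell import get_state, capture, sign_off gives the robot as it stands.
- The arm moves only by the tool carry_out, never from a script. Its argument "motion" is a list of rows, each an object with "rot": the turn, a rotation vector about the tool's x, y, z in rad, a list of three; "travel": the shift along the tool's x, y, z in cm, a list of three; "grip": the opening, from 0 (shut) to 1 (fully open). A call has 1 to 8 rows; each row is the pose to reach, as a shift and turn from the pose measured when the call began, along the tool's axes at that moment; what a row does not reach only later rows make up. A row lasts 1/10 s, in which the tool goes at most 50 mm and 8.59 degrees, less where a joint would pass 70% of its speed; a pose out of reach is approached as far as the arm can. A call with a gripper value outside its range is refused whole. The fingers move at their own pace and stop on an object; "force" is the grip in N (left out, the last holds). Time passes only in rows, so rows that repeat a pose let the fingers close. It gives the time, the measured TCP pose, the force and the opening at its end, in the units of the state.
- get_state(): the state, without advancing time (a new reading comes with each control period).
- capture(name): name is "scene" or "side" or "wrist"; returns a dict with "color" (384x512x3 uint8, red, green, blue), "fx", "fy", "cx", "cy" (pixels), "cam_to_world" (4x4, takes a point from camera to world coordinates); the wrist camera has in their place "T_tool_cam" (4x4, takes a point from camera to tool coordinates, whose origin is the TCP and whose axes are the flange's). Camera axes: x right, y down, z forward; pixel columns grow to the right and rows downward; lengths in m; the calibration is good to about 2 mm. A picture is of the moment at which its call begins: read the wrist's pose just before it. There is no depth.
- sign_off(): hands the job in, once; it reports no verdict.
The state is a dict: "time_s": time; "joint_positions": joint angles; "qd": joint speeds; "joint_torque": joint torques, N m; "ee_pos": TCP position; "orientation": TCP orientation; "wrist_force": force on the tool from outside, world axes, zero at the start; "moment": the same for the moment, N m; "opening": finger opening in m.
Only numpy, scipy, OpenCV 4.12 (cv2) and the standard library are available. Lean on these libraries where they do the work, as an engineer would, in place of code of your own. Each camera call takes 0.05 s, during which the arm holds its last target.

## Working session

There is one attempt and no reset: what is moved stays moved. The work goes in short steps, Python scripts to look and compute and a tool call to move; the robot and the scene stay as the last step left them, time stands still between calls to the robot, and variables do not carry over. Pictures are saved under pics/ and viewed, and the job is handed in when it is done.

Besides the shell and the picture viewer there is one more tool, called after "Emit:" by a JSON object that holds its "api" and its "payload". carry_out: Moves the arm, as the interface text tells. Its arguments: {"type":"object","properties":{"motion":{"type":"array"},"force":{"type":"number"}},"required":["motion"]}

```bash
ls; mkdir -p pics
cat > h.py <<'E'
import numpy as np, cv2
from cell import get_state, capture, sign_off
def save(n,f):
    s=get_state(); c=capture(n); cv2.imwrite('pics/%s.png'%f, c['color'][:,:,::-1])
    if n=='wrist':
        T=np.eye(4);T[:3,:3]=np.array(s['orientation']).reshape(3,3);T[:3,3]=s['ee_pos']
        c['cam_to_world']=T@np.array(c['T_tool_cam'])
    np.savez('pics/%s.npz'%f, **{k:np.array(v) for k,v in c.items()})
    return c
def ray(c,u,v,z):
    M=np.array(c['cam_to_world']);d=M[:3,:3]@np.array([(u-c['cx'])/c['fx'],(v-c['cy'])/c['fy'],1.]);o=M[:3,3]
    return o+d*(z-o[2])/d[2]
def proj(c,p):
    M=np.linalg.inv(np.array(c['cam_to_world']));q=M[:3,:3]@np.array(p)+M[:3,3]
    return np.array([c['fx']*q[0]/q[2]+c['cx'],c['fy']*q[1]/q[2]+c['cy']])
E
python3 - <<'E'
from h import *
print(get_state())
for n in ['scene','side','wrist']:
    c=save(n,n+'0'); print(n,c['fx'],np.round(c['cam_to_world'],3).tolist())
E
```

```text
pics
{'time_s': 0.0, 'joint_positions': array([ 1.19943154e+00,  1.24508430e-01,  1.65163107e+00, -2.81725690e-06,
        1.36749455e+00, -8.25823286e-02]), 'qd': array([-0.00115082, -0.00021477,  0.00053768,  0.00019096,  0.00056739,
        0.00094354]), 'joint_torque': array([-4.57527467e-04, -4.17585611e+01, -3.59943581e+01,  7.74983014e-02,
        4.86752868e-02, -1.51248578e-04]), 'ee_pos': array([0.18491323, 0.62252756, 0.23041024]), 'orientation': array([[-9.58591426e-01,  2.84784012e-01, -7.38224729e-04],
       [ 2.84784921e-01,  9.58589551e-01, -1.90323811e-03],
       [ 1.65642726e-04, -2.03466300e-03, -9.99997916e-01]]), 'wrist_force': array([-0.35533143, -0.23437436, -0.49115799]), 'moment': array([ 0.01742175, -0.01829081,  0.02779884]), 'opening': 0.09519259006397063}
scene 423.35530444128267 [[0.46, -0.391, 0.797, -0.509], [-0.888, -0.182, 0.423, -0.571], [-0.021, -0.902, -0.431, 0.632], [0.0, 0.0, 0.0, 1.0]]
side 380.88966963777693 [[0.95, -0.178, 0.257, 0.232], [-0.313, -0.51, 0.801, -0.902], [-0.011, -0.842, -0.54, 0.668], [0.0, 0.0, 0.0, 1.0]]
wrist 326.3917569290529 [[0.286, 0.925, 0.249, 0.116], [0.958, -0.275, -0.077, 0.644], [-0.003, 0.261, -0.965, 0.385], [0.0, 0.0, 0.0, 1.0]]
```

View pics/scene0.png

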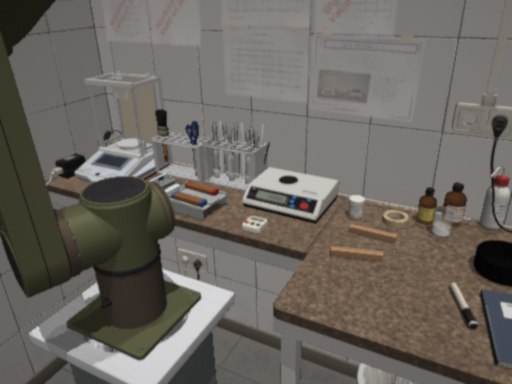

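View pics/side0.png

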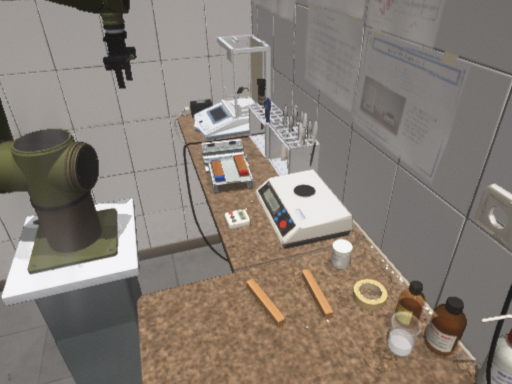

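View pics/wrist0.png

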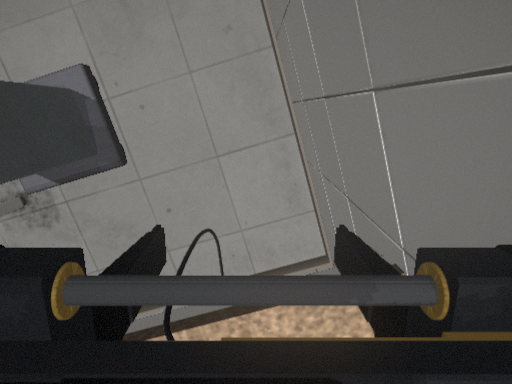

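The scene view has the rack near (195,195), spacers at (357,252) and (373,233). In the side view the rack is near (228,165) and the spacers at (265,300) and (317,292). I'll enlarge these areas.

Run:
```python
from h import *
a=cv2.imread('pics/scene0.png');b=cv2.imread('pics/side0.png')
cv2.imwrite('pics/s1.png',np.vstack([cv2.resize(a[165:225,140:240],(800,480),interpolation=cv2.INTER_CUBIC)]))
cv2.imwrite('pics/s2.png',cv2.resize(b[130:200,190:270],(640,560),interpolation=cv2.INTER_CUBIC))
A=dict(np.load('pics/scene0.npz'));B=dict(np.load('pics/side0.npz'))
for n,c,l in [('A',A,[(195,195),(357,252),(373,233),(255,224)]),('B',B,[(228,165),(265,300),(317,292),(237,218)])]:
    for u,v in l: print(n,u,v,np.round(ray(c,u,v,0.02),3))
```

```text
A 195 195 [0.493 0.19  0.02 ]
A 357 252 [ 0.399 -0.373  0.02 ]
A 373 233 [ 0.507 -0.387  0.02 ]
A 255 224 [ 0.412 -0.074  0.02 ]
B 228 165 [0.472 0.219 0.02 ]
B 265 300 [ 0.405 -0.376  0.02 ]
B 317 292 [ 0.52  -0.392  0.02 ]
B 237 218 [ 0.424 -0.079  0.02 ]
```

View pics/s1.png

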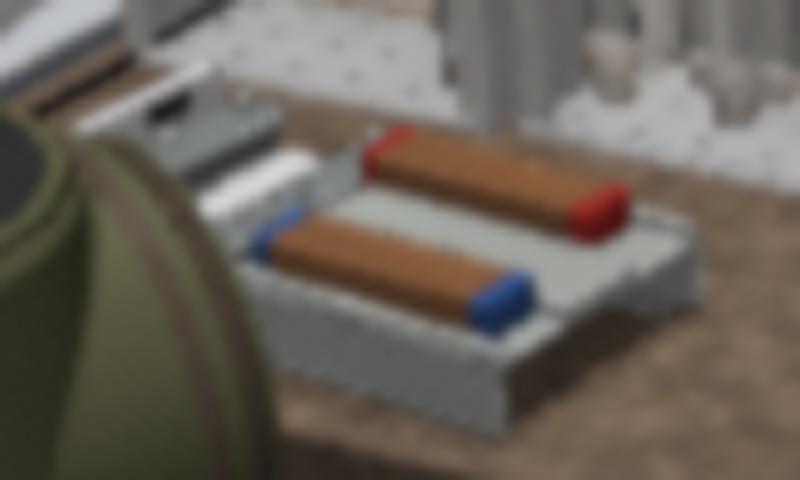

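View pics/s2.png

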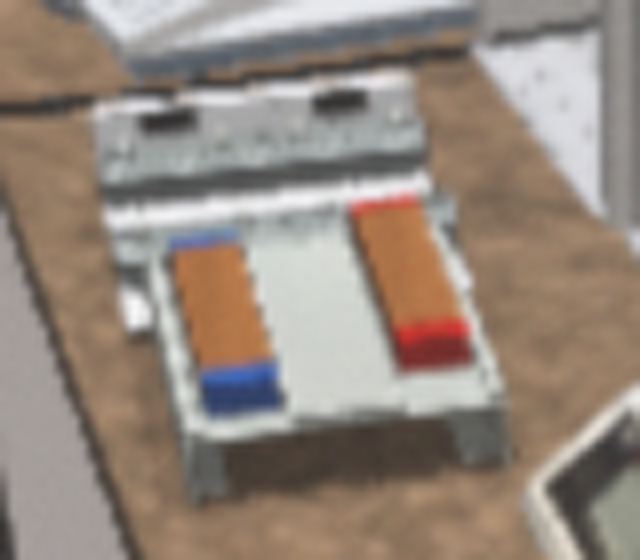

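The rack shows the blue slat near and the red slat far in the tray; the stop side is partly hidden in the scene view. I'll work out the rough rack yaw and spacer directions, and a helper for moves.

```bash
cat >> h.py <<'E'
from scipy.spatial.transform import Rotation as R
def go(p,yaw=None,s=None):
    """print tool-frame travel (cm) and rot to bring tool to p, tool pointing down, tool y axis at world angle yaw (from +x)"""
    s=s or get_state(); O=np.array(s['orientation']).reshape(3,3)
    t=O.T@(np.array(p)-s['ee_pos'])*100
    if yaw is None: r=np.zeros(3)
    else:
        y=np.array([np.cos(yaw),np.sin(yaw),0]);z=np.array([0,0,-1.]);x=np.cross(y,z)
        r=R.from_matrix(O.T@np.stack([x,y,z],1)).as_rotvec()
    print('travel cm',np.round(t,2),'rot',np.round(r,4),'rows',np.linalg.norm(t)/5,np.linalg.norm(r)/0.15)
E
python3 - <<'E'
from h import *
B=dict(np.load('pics/side0.npz'))
p=lambda u,v:ray(B,190+u/8,130+v/8,0.052)
a=p(172,250);b=p(203,372);print(a,b,np.degrees(np.arctan2(*(a-b)[1::-1])))
a=p(353,212);b=p(397,335);print(a,b,np.degrees(np.arctan2(*(a-b)[1::-1])))
a=ray(B,250,283,.02);b=ray(B,279,320,.02);print(a,b)
a=ray(B,305,272,.02);b=ray(B,325,313,.02);print(a,b)
print(ray(B,259,90,.15),ray(B,285,170,.0))
s=get_state();go([0.5,0.24,0.33],np.pi/2-.1,s)
E
```

```text
[0.41461969 0.20661279 0.052     ] [0.40571009 0.10642652 0.052     ] 84.91803249666847
[0.49428587 0.21368436 0.052     ] [0.48458    0.10863847 0.052     ] 84.72106002142675
[ 0.38881679 -0.31960118  0.02      ] [ 0.41582746 -0.43368253  0.02      ]
[ 0.51937487 -0.32848369  0.02      ] [ 0.51166432 -0.44798928  0.02      ]
[0.69677578 0.56024028 0.15      ] [0.65758701 0.15429393 0.        ]
travel cm [-41.09 -27.72  -9.89] rot [-0.0016 -0.0003 -0.1888] rows 10.109547413983922 1.2587633365778876
```

Emit:
{"api": "carry_out", "payload": {"motion": [{"travel":[0,0,-5],"rot":[0,0,0],"grip":1},{"travel":[-4,-3,-8],"rot":[0,0,-0.1],"grip":1},{"travel":[-8,-5.5,-10],"rot":[0,0,-0.19],"grip":1},{"travel":[-12,-8,-10],"rot":[0,0,-0.19],"grip":1},{"travel":[-16,-11,-10],"rot":[0,0,-0.19],"grip":1},{"travel":[-20,-13.5,-10],"rot":[0,0,-0.19],"grip":1},{"travel":[-24,-16,-10],"rot":[0,0,-0.19],"grip":1},{"travel":[-28,-19,-10],"rot":[0,0,-0.19],"grip":1}]}}

```text
time_s: 0.95
ee_pos: [0.4001, 0.3594, 0.3307]
orientation: [[-0.995, 0.098, -0.001], [0.098, 0.995, -0.002], [0.0, -0.002, -1.0]]
wrist_force: [1.0, 0.6, 0.4]
opening: 0.0951
```

```bash
python3 -c "
from h import *
s=get_state();print(s['time_s'],s['ee_pos']);go([0.5,0.22,0.33],np.pi/2-.09,s)"
```

```text
0.95 [0.40012234 0.35937194 0.33066586]
travel cm [-11.31 -12.89   0.08] rot [-0.0016 -0.0004 -0.0086] rows 3.429316337271211 0.05818843492496527
```

Emit:
{"api": "carry_out", "payload": {"motion": [{"travel":[-4,-4.3,0],"rot":[0,0,0],"grip":1},{"travel":[-8,-8.6,0],"rot":[0,0,-0.01],"grip":1},{"travel":[-11.3,-12.9,0],"rot":[0,0,-0.01],"grip":1},{"travel":[-11.3,-12.9,0],"rot":[0,0,-0.01],"grip":0},{"travel":[-11.3,-12.9,0],"rot":[0,0,-0.01],"grip":0}]}}

```text
time_s: 1.45
ee_pos: [0.5011, 0.2173, 0.3302]
orientation: [[-0.996, 0.093, -0.001], [0.093, 0.996, -0.002], [0.001, -0.002, -1.0]]
wrist_force: [-0.7, 0.9, 0.3]
opening: 0.0839
```

```bash
python3 -c "
from h import *
s=get_state();print(s['time_s'],s['ee_pos'],s['qd'],s['opening']);save('wrist','w1');save('scene','sc1')"
```

```text
1.45 [0.50111373 0.21726525 0.33021094] [ 0.0581932  -0.01083791  0.00755147  0.03095222  0.00857386  0.0308871 ] 0.0839229626642977
```

View pics/w1.png

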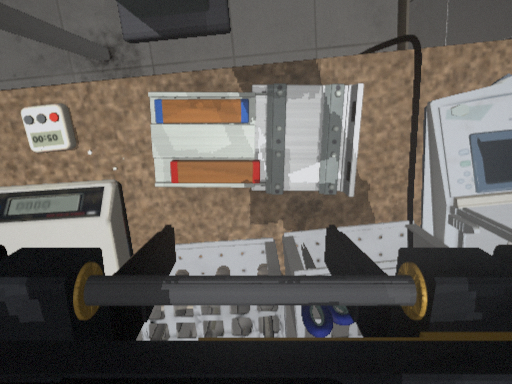

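The wrist view shows the whole rack: tray from column 152 to 255, slats at rows 111 (blue) and 172 (red), bearers at columns 277 and 328, and the stop near column 355. The image needs enlarging to measure it.

```bash
python3 -c "
from h import *
s=get_state();print(s['time_s'],s['ee_pos'],s['qd'].round(3));c=save('wrist','w2')
a=c['color'][:,:,::-1][75:205,140:370];cv2.imwrite('pics/w2c.png',cv2.resize(a,None,fx=3.4,fy=3.4,interpolation=cv2.INTER_CUBIC))"
```

```text
1.55 [0.49976096 0.21972374 0.3304153 ] [ 0.032 -0.006  0.001 -0.001 -0.001  0.   ]
```

View pics/w2c.png

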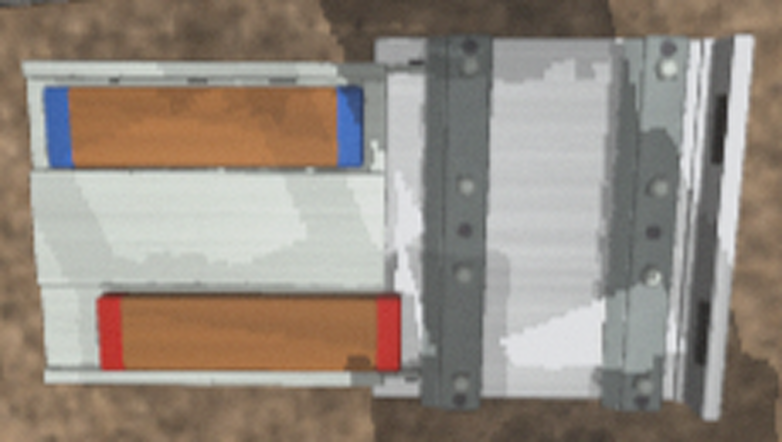

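```bash
cat > m.py <<'E'
from h import *
c=dict(np.load('pics/w2.npz'))
P=lambda u,v,z:ray(c,140+u/3.4,75+v/3.4,z)[:2]
b1=np.array([P(*q,.039) for q in [(470,65),(467,186),(463,274),(461,384)]])
b2=np.array([P(*q,.039) for q in [(667,68),(660,187),(653,277),(644,386)]])
print(b1,b2)
m1=b1.mean(0);m2=b2.mean(0)
print('pins',m1,m2,np.linalg.norm(m2-m1),'yaw',np.arctan2(*(m2-m1)[::-1])-np.pi/2)
print('yaw across',[np.arctan2(*(b[3]-b[0])[::-1]) for b in(b1,b2)])
h1,h2=P(465,231,.034),P(653,232,.034)
print('holes',h1,h2,np.linalg.norm(h2-h1),np.arctan2(*(h2-h1)[::-1])-np.pi/2)
for n,l,z in [('tray near rail',[(25,66),(375,70)],.039),('tray far',[(45,380),(410,381)],.039)]:
    a,b=P(*l[0],z),P(*l[1],z);print(n,a,b,np.arctan2(*(b-a)[::-1])-np.pi/2)
for n,l in [('near',[(45,87),(362,87),(362,166),(48,166)]),('far',[(98,295),(399,294),(401,369),(101,369)])]:
    q=np.array([P(*x,.052) for x in l]);print(n,q.mean(0),'tail',q[[0,3]].mean(0),'head',q[[1,2]].mean(0),np.linalg.norm(q[1]-q[0]),np.linalg.norm(q[2]-q[1]))
E
python3 m.py
```

```text
[[0.41182625 0.26472778]
 [0.45715093 0.2604609 ]
 [0.49165923 0.25647785]
 [0.53695596 0.25249574]] [[0.41976027 0.33990315]
 [0.46440293 0.336168  ]
 [0.49975537 0.3325217 ]
 [0.54459757 0.32767995]]
pins [0.47439809 0.25854057] [0.48212903 0.3340682 ] 0.07592226809272236 yaw -0.10200384279631236
yaw across [np.float64(-0.09744524099984615), np.float64(-0.09760193855925055)]
holes [0.47514884 0.25881711] [0.4823751  0.33416688] 0.07569549097977211 -0.0956104787643981
tray near rail [0.39673657 0.09461246] [0.41035484 0.22828115] -0.10153045534829719
tray far [0.51982214 0.08162787] [0.53379458 0.23163139] -0.09287939811477064
near [0.42546332 0.16215465] tail [0.42007651 0.10280422] head [0.43085014 0.22150509] 0.11869107614344561 0.028871537117932982
far [0.50516279 0.16990206] tail [0.49990244 0.11061632] head [0.51042314 0.22918781] 0.11819086028956939 0.030151120118688188
```

Run:
```python
from h import *
b=cv2.imread('pics/side0.png')[60:260,220:360];w=cv2.imread('pics/w2.png')[150:250,0:512]
cv2.imwrite('pics/o1.png',cv2.resize(b,None,fx=3,fy=3));cv2.imwrite('pics/o2.png',cv2.resize(w,None,fx=1.5,fy=1.5))
```

```text
(no output)
```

View pics/o1.png

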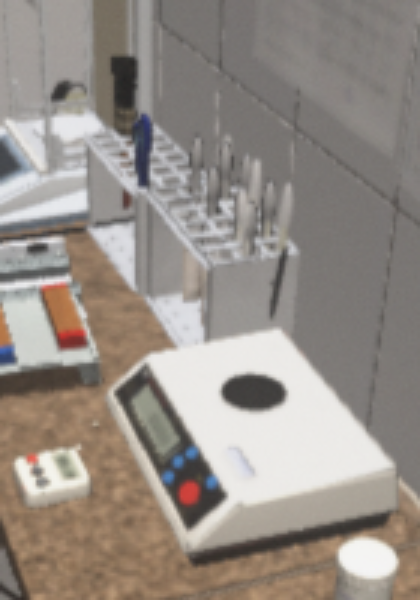

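View pics/o2.png

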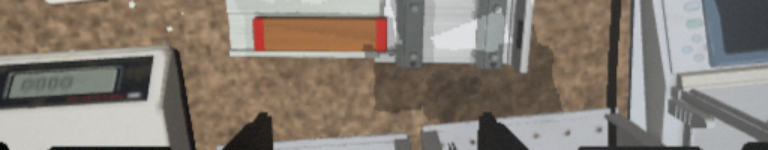

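Run:
```python
from h import *
W=dict(np.load('pics/w2.npz'));B=dict(np.load('pics/side0.npz'))
for z in (.03,.05,.07,.09): print(z,ray(W,110,182,z)[:2],ray(B,270,177,z)[:2],ray(W,118,182,z)[:2],ray(B,256.7,191.7,z)[:2])
for z in (.1,.13,.16,.2): print(z,ray(B,290.7,147.3,z)[:2],ray(B,266,123,z)[:2])
print(ray(B,288,175,0),ray(W,145,248,.0))
o=np.array([.4784,.2964]);x=np.array([.9952,-.0978]);y=np.array([.0978,.9952])
p=o-.04*x-.240*y;print(p); go([*p,.12],np.pi/2-.098); go([*p,.06],np.pi/2-.098)
```

```text
0.03 [0.50922755 0.01839566] [0.57706201 0.08137978] [0.51025524 0.02977117] [0.5109949  0.01434773]
0.05 [0.50564498 0.02756049] [0.56622649 0.05052229] [0.50662749 0.03843583] [ 0.502232   -0.01440688]
0.07 [0.50206242 0.03672532] [0.55539098 0.01966479] [0.50299973 0.04710048] [ 0.49346909 -0.04316149]
0.09 [0.49847985 0.04589015] [ 0.54455546 -0.0111927 ] [0.49937198 0.05576514] [ 0.48470619 -0.0719161 ]
0.1 [0.66422526 0.12620691] [0.65190332 0.33975855]
0.13 [0.64135971 0.07184199] [0.62968913 0.27410505]
0.16 [0.61849417 0.01747706] [0.60747494 0.20845154]
0.2 [ 0.58800678 -0.0550095 ] [0.57785601 0.12091353]
[0.65505692 0.11978193 0.        ] [6.26577200e-01 3.89011574e-02 5.55111512e-17]
[0.41512  0.061464]
travel cm [  6.97 -16.54  21.09] rot [-0.0014 -0.0011  0.0097] rows 5.538581146673062 0.06552253964757795
travel cm [  6.97 -16.53  27.09] rot [-0.0014 -0.0011  0.0097] rows 6.497906585307075 0.06552253964757795
```

Emit:
{"api": "carry_out", "payload": {"motion": [{"travel":[2,-4,2],"rot":[0,0,0],"grip":0},{"travel":[4,-8,4],"rot":[0,0,0.01],"grip":0},{"travel":[6,-12,6],"rot":[0,0,0.01],"grip":0},{"travel":[7,-16.2,8],"rot":[0,0,0.01],"grip":0},{"travel":[7,-16.2,12.5],"rot":[0,0,0.01],"grip":0},{"travel":[7,-16.2,17],"rot":[0,0,0.01],"grip":0},{"travel":[7,-16.2,21],"rot":[0,0,0.01],"grip":0},{"travel":[7,-16.2,21],"rot":[0,0,0.01],"grip":0}]}}

```text
time_s: 2.4
ee_pos: [0.4101, 0.0658, 0.115]
orientation: [[-0.995, 0.096, -0.013], [0.096, 0.995, -0.001], [0.013, -0.003, -1.0]]
wrist_force: [-0.7, 0.1, -1.4]
opening: 0.0087
```

```bash
cat >> h.py <<'E'
O2=np.array([.4784,.2964]);TH=-.098
X2=np.array([np.cos(TH),np.sin(TH)]);Y2=np.array([-np.sin(TH),np.cos(TH)])
def rk(x,y,z): return np.array([*(O2+x*X2+y*Y2),z])
def st():
    s=get_state();d=s['ee_pos'][:2]-O2;print('t',s['time_s'],'rack xy',d@X2,d@Y2,'z',s['ee_pos'][2],'open',s['opening'],'F',np.round(s['wrist_force'],1));return s
E
python3 - <<'E'
from h import *
s=st();go(rk(-.04,-.235,.061),np.pi/2-.098,s);c=save('wrist','w3')
E
```

```text
t 2.4 rack xy -0.04537549855932427 -0.23616227239256213 z 0.11498125061263487 open 0.008674794208755145 F [-0.7  0.1 -1.4]
travel cm [-0.61  0.13  5.39] rot [-0.0026 -0.0131  0.0016] rows 1.0852137631968923 0.08975980964614184
```

View pics/w3.png

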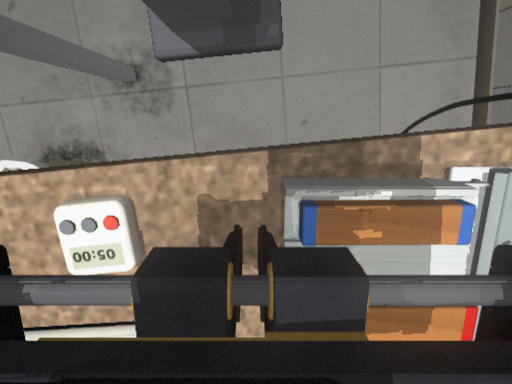

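The fingers, nearly shut at column 250, stand just left of the blue tail at column 302. I'll descend next.

Emit:
{"api": "carry_out", "payload": {"motion": [{"travel":[-0.6,0,2.5],"rot":[0,-0.01,0],"grip":0},{"travel":[-0.6,0,5],"rot":[0,-0.013,0],"grip":0},{"travel":[-0.6,0,5.4],"rot":[0,-0.013,0],"grip":0},{"travel":[-0.6,0,5.4],"rot":[0,-0.013,0],"grip":0}]}}

```text
time_s: 2.85
ee_pos: [0.4193, 0.0657, 0.0662]
orientation: [[-0.995, 0.095, 0.007], [0.095, 0.995, -0.002], [-0.007, -0.002, -1.0]]
wrist_force: [-0.4, 0.2, -0.2]
opening: 0.0007
```

Run:
```python
from h import *
s=st();go(rk(-.04,-.215,.061),np.pi/2-.098,s);c=save('wrist','w4');save('side','sd4')
```

```text
t 2.85 rack xy -0.036250804302544216 -0.23533295728669423 z 0.06621583748043873 open 0.0006720926868577926 F [-0.4  0.2 -0.2]
travel cm [0.37 2.04 0.52] rot [-0.0017  0.0073  0.0027] rows 0.4264694976303476 0.05293336366438479
```

View pics/w4.png

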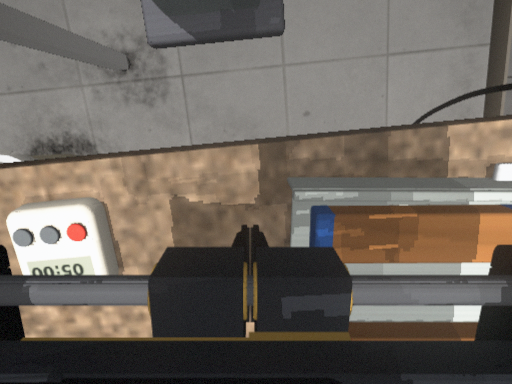

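Emit:
{"api": "carry_out", "payload": {"motion": [{"travel":[0.35,0.5,0.5],"rot":[0,0.007,0],"grip":0},{"travel":[0.35,1.2,0.5],"rot":[0,0.007,0],"grip":0},{"travel":[0.35,2,0.5],"rot":[0,0.007,0],"grip":0},{"travel":[0.35,3,0.5],"rot":[0,0.007,0],"grip":0},{"travel":[0.35,4,0.5],"rot":[0,0.007,0],"grip":0},{"travel":[0.35,5,0.5],"rot":[0,0.007,0],"grip":0},{"travel":[0.35,6,0.5],"rot":[0,0.007,0],"grip":0}]}}

```text
time_s: 3.65
ee_pos: [0.4226, 0.1265, 0.0621]
orientation: [[-0.995, 0.095, 0.003], [0.095, 0.995, -0.002], [-0.003, -0.002, -1.0]]
wrist_force: [0.5, -1.0, 1.2]
opening: 0.0006
```

Run:
```python
from h import *
s=st();go(rk(-.04,-.09,.061),np.pi/2-.098,s);c=save('wrist','w5')
```

```text
t 3.65 rack xy -0.03886044748324795 -0.1745417744087195 z 0.062102644843221574 open 0.0005561808846307722 F [ 0.5 -1.   1.2]
travel cm [0.09 8.45 0.1 ] rot [-0.0016  0.0029  0.0027] rows 1.6911328777790993 0.02842872690995232
```

View pics/w5.png

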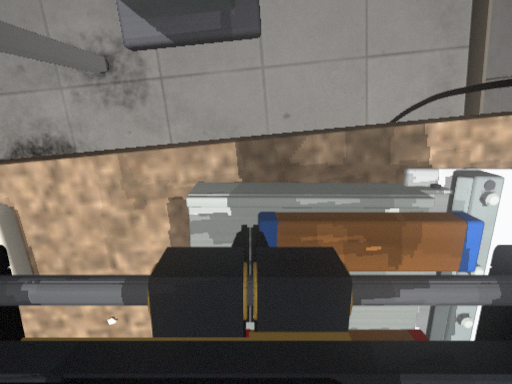

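The slat is being pushed; its head (column 480) has reached the first bearer and is aligned with the pins. I'll keep going.

Emit:
{"api": "carry_out", "payload": {"motion": [{"travel":[0.1,1.2,0.1],"rot":[0,0.003,0],"grip":0},{"travel":[0.1,2.4,0.1],"rot":[0,0.003,0.003],"grip":0},{"travel":[0.1,3.6,0.1],"rot":[0,0.003,0.003],"grip":0},{"travel":[0.1,4.8,0.1],"rot":[0,0.003,0.003],"grip":0},{"travel":[0.1,6,0.1],"rot":[0,0.003,0.003],"grip":0},{"travel":[0.1,7.2,0.1],"rot":[0,0.003,0.003],"grip":0},{"travel":[0.1,8.2,0.1],"rot":[0,0.003,0.003],"grip":0},{"travel":[0.1,8.5,0.1],"rot":[0,0.003,0.003],"grip":0}]}}

```text
time_s: 4.5
ee_pos: [0.4299, 0.2133, 0.0611]
orientation: [[-0.995, 0.097, -0.0], [0.097, 0.995, -0.0], [0.0, -0.0, -1.0]]
wrist_force: [0.8, -3.0, 1.2]
opening: 0.0002
```

Run:
```python
from h import *
s=st();go(rk(-.04,-.072,.061),np.pi/2-.098,s);c=save('wrist','w6')
```

```text
t 4.5 rack xy -0.040153147829938146 -0.08742176658275365 z 0.06110536206176158 open 0.00024011771539085827 F [ 0.8 -3.   1.2]
travel cm [-0.02  1.54  0.01] rot [-0.0002 -0.0001  0.0011] rows 0.30845773775660834 0.007206426006410237
```

View pics/w6.png

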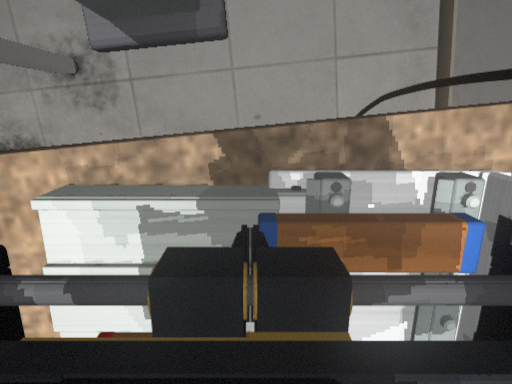

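The slat's head (column 480) is nearly at the stop. I'll use finer steps now and watch the force.

Emit:
{"api": "carry_out", "payload": {"motion": [{"travel":[0,0.4,0],"rot":[0,0,0],"grip":0},{"travel":[0,0.7,0],"rot":[0,0,0],"grip":0},{"travel":[0,1.0,0],"rot":[0,0,0],"grip":0},{"travel":[0,1.2,0],"rot":[0,0,0],"grip":0}]}}

```text
time_s: 4.95
ee_pos: [0.431, 0.2253, 0.061]
orientation: [[-0.995, 0.097, -0.0], [0.097, 0.995, 0.0], [0.0, 0.0, -1.0]]
wrist_force: [0.0, -0.4, 0.4]
opening: 0.0003
```

Run:
```python
from h import *
s=st();c=save('wrist','w7')
a=c['color'][:,:,::-1][160:290,240:512];cv2.imwrite('pics/w7c.png',cv2.resize(a,None,fx=2.9,fy=2.9,interpolation=cv2.INTER_CUBIC))
```

```text
t 4.95 rack xy -0.04018507077427445 -0.07538425948022758 z 0.06101137050559344 open 0.00033090756260221077 F [ 0.  -0.4  0.4]
```

View pics/w7c.png

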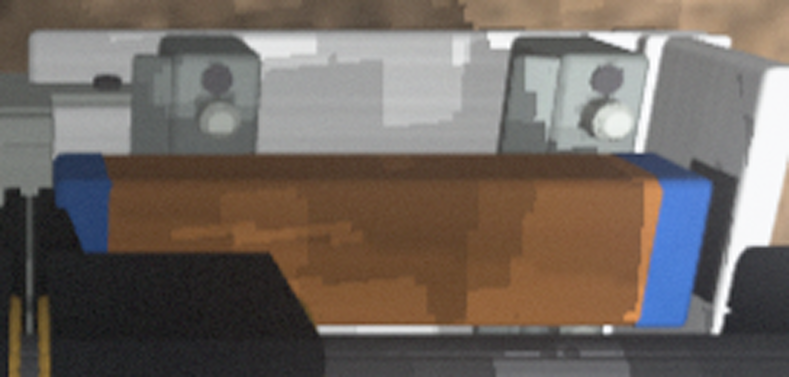

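Emit:
{"api": "carry_out", "payload": {"motion": [{"travel":[0,0.2,0],"rot":[0,0,0],"grip":0},{"travel":[0,0.3,0],"rot":[0,0,0],"grip":0},{"travel":[0,0.4,0],"rot":[0,0,0],"grip":0},{"travel":[0,0.5,0],"rot":[0,0,0],"grip":0}]}}

```text
time_s: 5.4
ee_pos: [0.4315, 0.2305, 0.061]
orientation: [[-0.995, 0.097, -0.0], [0.097, 0.995, 0.0], [0.0, 0.0, -1.0]]
wrist_force: [-0.4, -1.1, -0.0]
opening: 0.0005
```

Emit:
{"api": "carry_out", "payload": {"motion": [{"travel":[0,0.1,0],"rot":[0,0,0],"grip":0},{"travel":[0,0.2,0],"rot":[0,0,0],"grip":0},{"travel":[0,0.3,0],"rot":[0,0,0],"grip":0}]}}

```text
time_s: 5.7
ee_pos: [0.4318, 0.2336, 0.061]
orientation: [[-0.995, 0.097, -0.0], [0.097, 0.995, 0.0], [0.0, 0.0, -1.0]]
wrist_force: [-0.3, -1.3, -1.2]
opening: 0.0002
```

Run:
```python
from h import *
s=st();c=save('wrist','w8')
a=c['color'][:,:,::-1][160:290,240:512];cv2.imwrite('pics/w8c.png',cv2.resize(a,None,fx=2.9,fy=2.9,interpolation=cv2.INTER_CUBIC))
```

```text
t 5.7 rack xy -0.04019955950268538 -0.0670760541964641 z 0.061024252777929694 open 0.00020982026859090775 F [-0.3 -1.3 -1.2]
```

View pics/w8c.png

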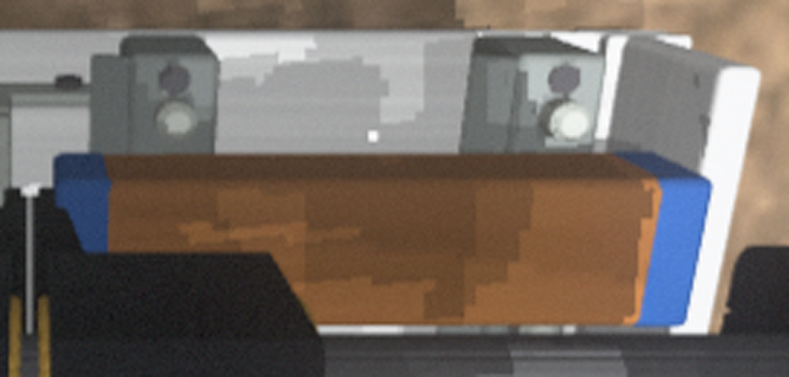

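The head's top edge (column 710 in the crop) is almost at the stop plate. I'll creep on until the force rises.

Emit:
{"api": "carry_out", "payload": {"motion": [{"travel":[0,0.1,0],"rot":[0,0,0],"grip":0},{"travel":[0,0.2,0],"rot":[0,0,0],"grip":0},{"travel":[0,0.25,0],"rot":[0,0,0],"grip":0}]}}

```text
time_s: 6.05
ee_pos: [0.432, 0.2353, 0.061]
orientation: [[-0.995, 0.097, -0.001], [0.097, 0.995, -0.002], [0.0, -0.002, -1.0]]
wrist_force: [-0.9, -6.1, 3.2]
opening: 0.0005
```

Contact: 6 N against the stop. Next I'll back off, rise and cross to the far lane, measuring the near slat on the way.

Run:
```python
from h import *
s=st();go(rk(-.02,-.16,.14),np.pi/2-.098,s);go(rk(.04,-.215,.10),np.pi/2-.098,s)
```

```text
t 6.05 rack xy -0.04019294373604436 -0.06529764931648853 z 0.06103943686321014 open 0.0004912770458708661 F [-0.9 -6.1  3.2]
travel cm [-2.   -9.49 -7.88] rot [-0.0019 -0.0005  0.0013] rows 2.49888460978804 0.01601686807459798
travel cm [ -8.   -14.99  -3.87] rot [-0.0019 -0.0005  0.0013] rows 3.484802864160737 0.01601686807459798
```

Emit:
{"api": "carry_out", "payload": {"motion": [{"travel":[0,-1,0],"rot":[0,0,0],"grip":0},{"travel":[0,-2,-1.5],"rot":[0,0,0],"grip":0},{"travel":[-1,-4,-4.5],"rot":[0,0,0],"grip":0},{"travel":[-3,-7,-7],"rot":[0,0,0],"grip":0},{"travel":[-5,-10,-8],"rot":[0,0,0],"grip":0},{"travel":[-7,-13,-7],"rot":[0,0,0],"grip":0},{"travel":[-8,-15,-5],"rot":[0,0,0],"grip":0},{"travel":[-8,-15,-3.9],"rot":[0,0,0],"grip":0}]}}

```text
time_s: 6.85
ee_pos: [0.4975, 0.0762, 0.0993]
orientation: [[-0.995, 0.1, -0.001], [0.1, 0.995, -0.002], [0.001, -0.002, -1.0]]
wrist_force: [-1.0, 0.8, -0.6]
opening: 0.0005
```

Run:
```python
from h import *
s=st();c=save('wrist','w9');go(rk(.04,-.215,.061),np.pi/2-.098)
```

```text
t 6.85 rack xy 0.04050344409902071 -0.21723707614316767 z 0.09933236216729828 open 0.0004836916173019301 F [-1.   0.8 -0.6]
travel cm [-0.17  0.14  3.62] rot [-0.0017 -0.0049 -0.0017] rows 0.7255398481974109 0.0360717794606399
```

View pics/w9.png

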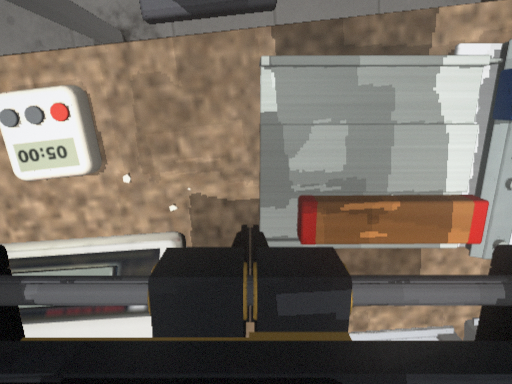

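The red tail at column 300 is clear of the fingers at column 250. I'll descend and push.

Emit:
{"api": "carry_out", "payload": {"motion": [{"travel":[-0.1,0.1,2],"rot":[0,0,0],"grip":0},{"travel":[-0.1,0.1,3.6],"rot":[0,-0.003,0],"grip":0},{"travel":[-0.1,0.1,3.7],"rot":[0,-0.003,0],"grip":0},{"travel":[-0.1,0.6,3.7],"rot":[0,-0.003,0],"grip":0},{"travel":[-0.1,1.4,3.7],"rot":[0,-0.003,0],"grip":0},{"travel":[-0.1,2.4,3.7],"rot":[0,-0.003,0],"grip":0},{"travel":[-0.1,3.4,3.7],"rot":[0,-0.003,0],"grip":0},{"travel":[-0.1,4.4,3.7],"rot":[0,-0.003,0],"grip":0}]}}

```text
time_s: 7.7
ee_pos: [0.5014, 0.1218, 0.0611]
orientation: [[-0.995, 0.099, -0.0], [0.099, 0.995, -0.002], [0.0, -0.002, -1.0]]
wrist_force: [-0.6, -3.4, 4.0]
opening: 0.0004
```

Run:
```python
from h import *
s=st();c=save('wrist','w10');go(rk(.04,-.075,.061),np.pi/2-.098)
```

```text
t 7.7 rack xy 0.040001034791652165 -0.17146846987388634 z 0.06112401416945355 open 0.0003621702081329649 F [-0.6 -3.4  4. ]
travel cm [ 0.01  9.53 -0.  ] rot [-0.0007 -0.0002 -0.0007] rows 1.9053350122697357 0.006574705135000413
```

View pics/w10.png

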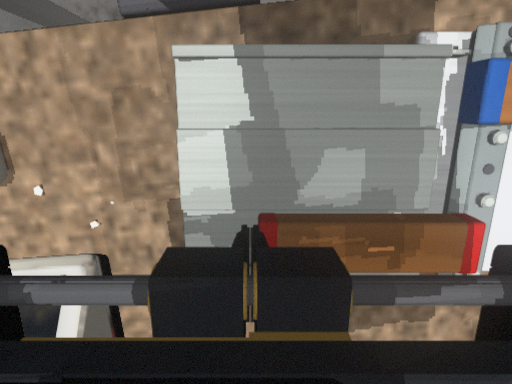

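The red slat is aligned and its head is at the first bearer. I'll continue.

Emit:
{"api": "carry_out", "payload": {"motion": [{"travel":[0,1,0],"rot":[0,0,0],"grip":0},{"travel":[0,2.2,0],"rot":[0,0,0],"grip":0},{"travel":[0,3.4,0],"rot":[0,0,0],"grip":0},{"travel":[0,4.6,0],"rot":[0,0,0],"grip":0},{"travel":[0,5.8,0],"rot":[0,0,0],"grip":0},{"travel":[0,7,0],"rot":[0,0,0],"grip":0},{"travel":[0,8.2,0],"rot":[0,0,0],"grip":0},{"travel":[0,9.3,0],"rot":[0,0,0],"grip":0}]}}

```text
time_s: 8.55
ee_pos: [0.5108, 0.2166, 0.0611]
orientation: [[-0.995, 0.098, -0.0], [0.098, 0.995, -0.001], [0.0, -0.001, -1.0]]
wrist_force: [-0.2, -3.1, 2.4]
opening: 0.0004
```

Run:
```python
from h import *
s=st();c=save('wrist','w11');go(rk(.04,-.0655,.061),np.pi/2-.098)
```

```text
t 8.55 rack xy 0.04009814698496969 -0.07624595150587452 z 0.061083961197955255 open 0.0003884311584728364 F [-0.2 -3.1  2.4]
travel cm [0.01 0.94 0.01] rot [ 0.0009  0.0002 -0.0001] rows 0.18748818096570924 0.006287362244951715
```

View pics/w11.png

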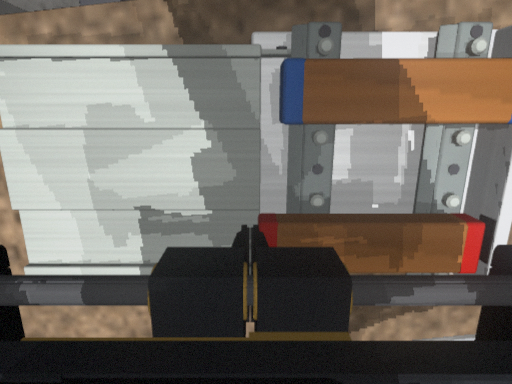

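Emit:
{"api": "carry_out", "payload": {"motion": [{"travel":[0,0.4,0],"rot":[0,0,0],"grip":0},{"travel":[0,0.6,0],"rot":[0,0,0],"grip":0},{"travel":[0,0.8,0],"rot":[0,0,0],"grip":0},{"travel":[0,0.9,0],"rot":[0,0,0],"grip":0},{"travel":[0,0.95,0],"rot":[0,0,0],"grip":0}]}}

```text
time_s: 9.1
ee_pos: [0.5118, 0.2273, 0.061]
orientation: [[-0.995, 0.098, -0.0], [0.098, 0.995, 0.001], [0.0, 0.001, -1.0]]
wrist_force: [0.3, -1.4, 1.2]
opening: 0.0004
```

Run:
```python
from h import *
s=st()
```

```text
t 9.1 rack xy 0.03996336624001485 -0.06550404473132777 z 0.06096569350141342 open 0.00042071895337698206 F [ 0.3 -1.4  1.2]
```

Emit:
{"api": "carry_out", "payload": {"motion": [{"travel":[0,0.1,0],"rot":[0,0,0],"grip":0},{"travel":[0,0.2,0],"rot":[0,0,0],"grip":0}]}}

```text
time_s: 9.3
ee_pos: [0.5118, 0.2276, 0.0609]
orientation: [[-0.995, 0.098, -0.001], [0.098, 0.995, -0.003], [0.001, -0.003, -1.0]]
wrist_force: [-1.4, -10.8, 4.1]
opening: 0.0008
```

10.8 N at the same rack y (−65 mm) as the near slat, so both are home. I'll retreat to an overview to check.

Emit:
{"api": "carry_out", "payload": {"motion": [{"travel":[0,-1,0],"rot":[0,0,0],"grip":0},{"travel":[0,-2,-1],"rot":[0,0,0],"grip":0},{"travel":[0,-2.5,-6],"rot":[0,0,0],"grip":0},{"travel":[0,-2.5,-11],"rot":[0,0,0],"grip":0.5},{"travel":[0,-2.5,-16],"rot":[0,0,0],"grip":0.5},{"travel":[0,-2.5,-20],"rot":[0,0,0],"grip":0.5},{"travel":[0,-2.5,-22],"rot":[0,0,0],"grip":0.5},{"travel":[0,-2.5,-22],"rot":[0,0,0],"grip":0.5}]}}

```text
time_s: 10.1
ee_pos: [0.5113, 0.2036, 0.2864]
orientation: [[-0.995, 0.098, 0.008], [0.098, 0.995, 0.0], [-0.008, 0.001, -1.0]]
wrist_force: [0.4, 0.7, -0.3]
opening: 0.035
```

Run:
```python
from h import *
s=st();print(s['qd'].round(3));c=save('wrist','w12')
a=c['color'][:,:,::-1][40:230,120:420];cv2.imwrite('pics/w12c.png',cv2.resize(a,None,fx=2.6,fy=2.6,interpolation=cv2.INTER_CUBIC))
```

```text
t 10.1 rack xy 0.04178218489461585 -0.08916872575465812 z 0.28643277575156584 open 0.03500007785870845 F [ 0.4  0.7 -0.3]
[ 0.004  0.042  0.08  -0.002 -0.027  0.001]
```

View pics/w12c.png

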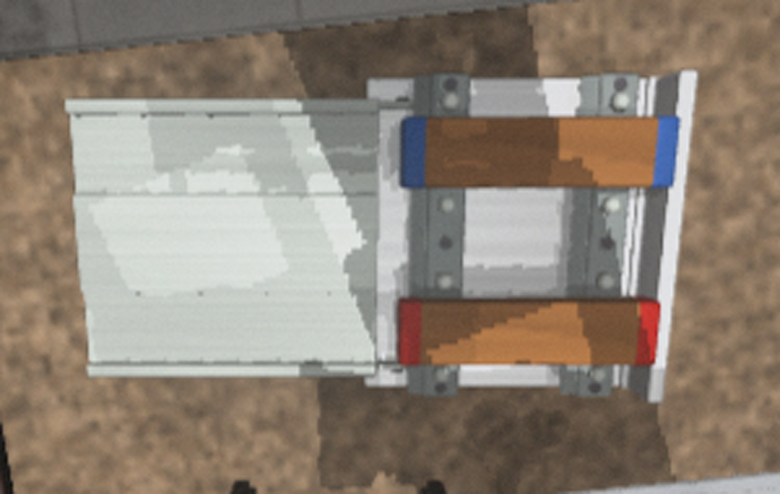

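Both slats lie on both bearers with their heads at the stop, and their tails line up (columns 402 and 400). I'll measure them and refine the rack pose.

Run:
```python
from h import *
c=dict(np.load('pics/w12.npz'))
P=lambda u,v,z:ray(c,120+u/2.6,40+v/2.6,z)[:2]
b1=np.array([P(*q,.039) for q in [(450,100),(446,205),(445,281),(441,386)]])
b2=np.array([P(*q,.039) for q in [(621,100),(613,205),(605,281),(594,386)]])
m1=b1.mean(0);m2=b2.mean(0);d=m2-m1
print('pins',m1,m2,(m1+m2)/2,np.linalg.norm(d),-np.arctan2(d[0],d[1]),[np.arctan2(*(b[3]-b[0])[::-1]) for b in(b1,b2)])
h1,h2=P(446,242,.034),P(606,242,.034);d=h2-h1;print('holes',(h1+h2)/2,-np.arctan2(d[0],d[1]))
def rf(p): p=p-O2; return np.round([p@X2*1e3,p@Y2*1e3],1)
for l in ([(402,117),(678,117),(672,187),(402,187)],[(400,301),(660,301),(655,364),(400,363)]):
    q=np.array([P(*x,.052) for x in l]);print(rf(q.mean(0)),[rf(x) for x in q])
s=get_state();go([.45,-.25,.30],0,s)
```

```text
pins [0.47600224 0.25806172] [0.48348947 0.33344208] [0.47974586 0.2957519 ] 0.07575128770610783 -0.0990012741477802 [np.float64(-0.09677906494765622), np.float64(-0.10957253717384738)]
holes [0.47818884 0.29657741] -0.09900006032080205
[-40.3  -0.6] [array([-55. , -60.7]), array([-54.9,  59. ]), array([-25.5,  59.5]), array([-25.7, -60.1])]
[39.7 -0.1] [array([ 25., -60.]), array([25.1, 59.2]), array([54.6, 59.9]), array([ 54. , -59.5])]
travel cm [  1.54 -45.7   -1.64] rot [1.3000e-03 3.2000e-03 1.4727e+00] rows 9.151726924376678 9.818161500333257
```

Emit:
{"api": "carry_out", "payload": {"motion": [{"travel":[0,-4.5,-1],"rot":[0,0,0.14],"grip":0.5},{"travel":[0,-9.3,-2],"rot":[0,0,0.28],"grip":0.5},{"travel":[0,-14.1,-3],"rot":[0,0,0.42],"grip":0.5},{"travel":[0,-19,-3],"rot":[0,0,0.56],"grip":0.5},{"travel":[0,-24,-3],"rot":[0,0,0.7],"grip":0.5},{"travel":[-0.3,-29,-3],"rot":[0,0,0.84],"grip":0.5},{"travel":[-0.5,-34,-3],"rot":[0,0,0.98],"grip":0.5},{"travel":[-0.7,-39,-3],"rot":[0,0,1.12],"grip":0.5}]}}

```text
time_s: 10.95
ee_pos: [0.4773, -0.1869, 0.3106]
orientation: [[-0.34, 0.941, -0.0], [0.941, 0.34, 0.001], [0.001, 0.0, -1.0]]
wrist_force: [1.0, -0.0, 0.2]
opening: 0.0474
```

Run:
```python
from h import *
s=st();print(s['ee_pos']);go([.46,-.42,.32],0,s)
```

```text
t 10.95 rack xy 0.04618559802232605 -0.481090288711058 z 0.31060280658038647 open 0.04741239114888666 F [ 1.  -0.   0.2]
[ 0.47729257 -0.18690089  0.31060281]
travel cm [-21.34  -9.55  -0.96] rot [-1.000e-04 -1.000e-03  3.466e-01] rows 4.67856969927638 2.310888054707005
```

Emit:
{"api": "carry_out", "payload": {"motion": [{"travel":[-4.5,-2,0],"rot":[0,0,0.12],"grip":0.5},{"travel":[-9,-4,-0.5],"rot":[0,0,0.24],"grip":0.5},{"travel":[-13.5,-6,-1],"rot":[0,0,0.347],"grip":0.5},{"travel":[-18,-8,-1],"rot":[0,0,0.347],"grip":0.5},{"travel":[-21.3,-9.5,-1],"rot":[0,0,0.347],"grip":0.5},{"travel":[-21.3,-9.5,-1],"rot":[0,0,0.347],"grip":0.5},{"travel":[-21.3,-9.5,-1],"rot":[0,0,0.347],"grip":0.5}]}}

```text
time_s: 11.65
ee_pos: [0.4594, -0.4193, 0.3173]
orientation: [[0.002, 1.0, -0.003], [1.0, -0.002, 0.005], [0.005, -0.003, -1.0]]
wrist_force: [0.8, -0.5, -0.6]
opening: 0.0475
```

Run:
```python
from h import *
s=st();print(s['ee_pos'],s['qd'].round(3));save('wrist','w13')
```

```text
t 11.65 rack xy 0.051074533328604434 -0.7141294306049651 z 0.31727308933730664 open 0.047477541537531774 F [ 0.8 -0.5 -0.6]
[ 0.45935675 -0.41930022  0.31727309] [ 0.032 -0.031  0.006 -0.     0.002  0.001]
```

View pics/w13.png

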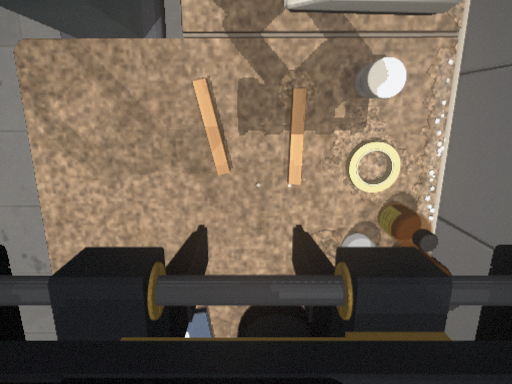

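The spacers are clear at (211,127) and (297,136); jar (383,78), tape (375,167). I'll mask and measure them.

```bash
cat > sp.py <<'E'
from h import *
import sys
f=sys.argv[1];c=dict(np.load('pics/%s.npz'%f));im=c['color']
z=float(sys.argv[2]) if len(sys.argv)>2 else .02
hs=cv2.cvtColor(im,cv2.COLOR_RGB2HSV)
m=((hs[...,0]<20)&(hs[...,1]>110)&(hs[...,2]>120)).astype(np.uint8)
m=cv2.morphologyEx(m,cv2.MORPH_CLOSE,np.ones((3,3)));m=cv2.morphologyEx(m,cv2.MORPH_OPEN,np.ones((3,3)))
for k in cv2.findContours(m,0,2)[0]:
    if cv2.contourArea(k)<500: continue
    q=np.array([ray(c,u,v,z)[:2] for u,v in k[:,0]],np.float32)*1000
    r=cv2.minAreaRect(q);bx=cv2.boxPoints(r)
    e=bx[1]-bx[0],bx[2]-bx[1];l=max(e,key=np.linalg.norm)
    print(cv2.minAreaRect(k),'world mm',r[0],r[1],'dir deg',np.degrees(np.arctan2(l[1],l[0])))
cv2.imwrite('pics/%s_m.png'%f,cv2.resize(np.vstack([im[60:200,170:330,::-1],np.dstack([m[60:200,170:330]*255]*3)]),None,fx=2,fy=2))
E
python3 sp.py w13
```

```text
((296.7734680175781, 135.77639770507812), (13.01659107208252, 96.36669921875), 3.4336304664611816) world mm (522.9920654296875, -382.72430419921875) (129.4123077392578, 17.761051177978516) dir deg 88.531
((211.08937072753906, 126.2396469116211), (98.03081512451172, 13.589942932128906), 75.25643920898438) world mm (407.3659362792969, -369.3026428222656) (18.435138702392578, 129.3274688720703) dir deg -76.68148
```

View pics/w13_m.png

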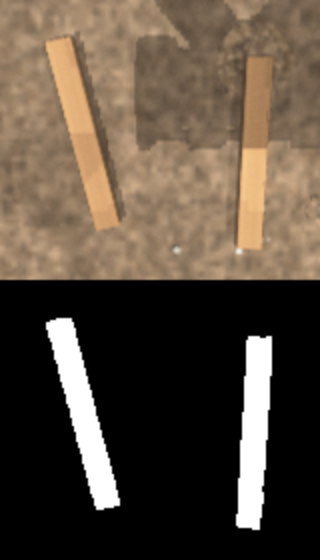

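Run:
```python
from h import *
s=st();go([.523,-.383,.09],-.026,s);go([.523,-.383,.0205],-.026,s)
```

```text
t 11.7 rack xy 0.05143102810672506 -0.7133652631144916 z 0.3180624425097478 open 0.047579903191472865 F [-0.4 -0.   0.3]
travel cm [ 3.46  6.38 22.81] rot [-0.0025 -0.0042  0.0255] rows 4.78639743122884 0.1730199891942059
travel cm [ 3.43  6.39 29.76] rot [-0.0025 -0.0042  0.0255] rows 6.125518114675364 0.1730199891942059
```

Emit:
{"api": "carry_out", "payload": {"motion": [{"travel":[1,2,3],"rot":[0,0,0.02],"grip":0.5},{"travel":[2,4,7.2],"rot":[0,0,0.026],"grip":0.5},{"travel":[3,5.5,11.5],"rot":[0,-0.004,0.026],"grip":0.5},{"travel":[3.5,6.4,16],"rot":[0,-0.004,0.026],"grip":0.5},{"travel":[3.5,6.4,20],"rot":[0,-0.004,0.026],"grip":0.5},{"travel":[3.5,6.4,22.5],"rot":[0,-0.004,0.026],"grip":0.5},{"travel":[3.5,6.4,23],"rot":[0,-0.004,0.026],"grip":0.5}]}}

```text
time_s: 12.4
ee_pos: [0.5212, -0.3785, 0.0831]
orientation: [[0.024, 1.0, -0.009], [1.0, -0.024, 0.006], [0.006, -0.009, -1.0]]
wrist_force: [-0.7, -0.4, 0.4]
opening: 0.0471
```

Run:
```python
from h import *
s=st();print(s['ee_pos']);c=save('wrist','w14');go([.523,-.383,.0205],-.026,s)
```

```text
t 12.4 rack xy 0.10859931758030852 -0.6674797140252534 z 0.08309439136552607 open 0.04713605929484214 F [-0.7 -0.4  0.4]
[ 0.52116988 -0.37850275  0.08309439]
travel cm [-0.48  0.25  6.25] rot [-0.0091 -0.006   0.0018] rows 1.255648429382834 0.07330529630231639
```

View pics/w14.png

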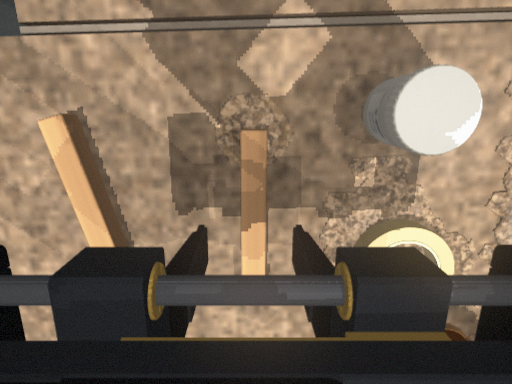

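The spacer is centred between the fingers (columns 241–267, fingers at 200 and 300). I'll descend and grip.

Emit:
{"api": "carry_out", "payload": {"motion": [{"travel":[-0.4,0.2,2.5],"rot":[-0.009,-0.006,0],"grip":0.5},{"travel":[-0.5,0.2,5],"rot":[-0.009,-0.006,0],"grip":0.5},{"travel":[-0.5,0.2,6],"rot":[-0.009,-0.006,0],"grip":0.5},{"travel":[-0.5,0.2,6.2],"rot":[-0.009,-0.006,0],"grip":0.5},{"travel":[-0.5,0.2,6.2],"rot":[-0.009,-0.006,0],"grip":0.5}]}}

```text
time_s: 12.95
ee_pos: [0.5243, -0.3849, 0.0245]
orientation: [[0.024, 1.0, 0.004], [1.0, -0.024, -0.003], [-0.003, 0.004, -1.0]]
wrist_force: [0.2, 0.2, 0.2]
opening: 0.0474
```

Run:
```python
from h import *
s=st();print(s['ee_pos']);go([.523,-.383,.0205],-.026,s)
```

```text
t 12.95 rack xy 0.11232178208492763 -0.6735061037300109 z 0.02446236257271684 open 0.047446488637015595 F [0.2 0.2 0.2]
[ 0.52428485 -0.38486444  0.02446236]
travel cm [ 0.18 -0.13  0.4 ] rot [0.0039 0.0033 0.0016] rows 0.09127382173417517 0.03559963614261425
```

Emit:
{"api": "carry_out", "payload": {"motion": [{"travel":[0.2,-0.1,0.3],"rot":[0.004,0.003,0],"grip":0.5},{"travel":[0.2,-0.1,0.4],"rot":[0.004,0.003,0],"grip":0.1},{"travel":[0.2,-0.1,0.4],"rot":[0.004,0.003,0],"grip":0.1},{"travel":[0.2,-0.1,0.4],"rot":[0.004,0.003,0],"grip":0.1},{"travel":[0.2,-0.1,0.4],"rot":[0.004,0.003,0],"grip":0.1}], "force": 15}}

```text
time_s: 13.45
ee_pos: [0.5235, -0.3829, 0.0206]
orientation: [[0.024, 1.0, 0.0], [1.0, -0.024, -0.0], [-0.0, 0.0, -1.0]]
wrist_force: [-0.4, 0.4, 0.1]
opening: 0.0211
```

Run:
```python
from h import *
s=st();print(s['ee_pos']);go([.523,-.383,.0205],-.026,s);go([.5,-.1,.25],-.026,s)
```

```text
t 13.45 rack xy 0.11130057620358225 -0.671646765819074 z 0.02064747610761268 open 0.021126521759557162 F [-0.4  0.4  0.1]
[ 0.52345046 -0.3829141   0.02064748]
travel cm [-0.01 -0.04  0.01] rot [0.0002 0.0004 0.0016] rows 0.009634191936391935 0.010975284966945754
travel cm [ 28.22  -3.03 -22.95] rot [0.0002 0.0004 0.0016] rows 7.299120351126807 0.010975284966945754
```

Emit:
{"api": "carry_out", "payload": {"motion": [{"travel":[0,0,0],"rot":[0,0,0],"grip":0.05},{"travel":[0,0,0],"rot":[0,0,0],"grip":0.05},{"travel":[0,0,0],"rot":[0,0,0],"grip":0.05}], "force": 15}}

```text
time_s: 13.75
ee_pos: [0.5234, -0.3829, 0.0206]
orientation: [[0.024, 1.0, -0.0], [1.0, -0.024, -0.0], [-0.0, -0.0, -1.0]]
wrist_force: [-0.7, 0.3, 0.2]
opening: 0.0181
```

Emit:
{"api": "carry_out", "payload": {"motion": [{"travel":[0,0,-2],"rot":[0,0,0],"grip":0.05},{"travel":[0,0,-5],"rot":[0,0,0],"grip":0.05},{"travel":[0,0,-9],"rot":[0,0,0],"grip":0.05},{"travel":[2,0,-13],"rot":[0,0,0],"grip":0.05},{"travel":[5,-1,-16],"rot":[0,0,0],"grip":0.05},{"travel":[9,-1.5,-18],"rot":[0,0,-0.1],"grip":0.05},{"travel":[13.5,-2,-18],"rot":[0,0,-0.22],"grip":0.05},{"travel":[18,-2.5,-18],"rot":[0,0,-0.34],"grip":0.05}]}}

```text
time_s: 14.55
ee_pos: [0.5028, -0.2012, 0.2019]
orientation: [[-0.314, 0.949, 0.002], [0.949, 0.314, -0.001], [-0.002, 0.002, -1.0]]
wrist_force: [-0.4, 0.6, -0.8]
opening: 0.0178
```

Run:
```python
from h import *
s=st();print(s['ee_pos']);go([.48,.15,.2],np.pi/2-.099,s)
```

```text
t 14.55 rack xy 0.07301540984487205 -0.4928702262654881 z 0.2018752697072592 open 0.017763410080568594 F [-0.4  0.6 -0.8]
[ 0.50284107 -0.20124942  0.20187527]
travel cm [34.07  8.86  0.13] rot [ 4.0000e-04  2.9000e-03 -1.1524e+00] rows 7.0399257191015705 7.6827502139503
```

Emit:
{"api": "carry_out", "payload": {"motion": [{"travel":[4,1,0],"rot":[0,0,-0.14],"grip":0.05},{"travel":[8,2,0],"rot":[0,0,-0.28],"grip":0.05},{"travel":[12.5,3.2,0],"rot":[0,0,-0.42],"grip":0.05},{"travel":[17,4.4,0],"rot":[0,0,-0.56],"grip":0.05},{"travel":[21.5,5.6,0],"rot":[0,0,-0.7],"grip":0.05},{"travel":[26,6.8,0],"rot":[0,0,-0.84],"grip":0.05},{"travel":[30.5,8,0],"rot":[0,0,-0.98],"grip":0.05},{"travel":[34,8.9,0],"rot":[0,0,-1.12],"grip":0.05}]}}

```text
time_s: 15.35
ee_pos: [0.4799, 0.1519, 0.2015]
orientation: [[-0.992, 0.124, 0.003], [0.124, 0.992, -0.001], [-0.003, -0.001, -1.0]]
wrist_force: [0.4, -0.4, -0.4]
opening: 0.018
```

Run:
```python
from h import *
s=st();print(s['ee_pos']);go(rk(0,.038,.15),np.pi/2-.098,s)
```

```text
t 15.35 rack xy 0.015658567092901386 -0.1436636816620091 z 0.20151140329144943 open 0.01796508774133987 F [ 0.4 -0.4 -0.4]
[0.47992692 0.15189355 0.2015114 ]
travel cm [ 2.06 18.12  5.13] rot [-0.0007  0.003  -0.0263] rows 3.78947535299825 0.17625308546627946
```

Emit:
{"api": "carry_out", "payload": {"motion": [{"travel":[0.5,4,0],"rot":[0,0,-0.026],"grip":0.05},{"travel":[1,8.5,0],"rot":[0,0,-0.026],"grip":0.05},{"travel":[1.6,13,1],"rot":[0,0,-0.026],"grip":0.05},{"travel":[2,16.5,3],"rot":[0,0.003,-0.026],"grip":0.05},{"travel":[2.1,18.1,5],"rot":[0,0.003,-0.026],"grip":0.05},{"travel":[2.1,18.1,6],"rot":[0,0.003,-0.026],"grip":0.05},{"travel":[2.1,18.1,6],"rot":[0,0.003,-0.026],"grip":0.05}]}}

```text
time_s: 16.05
ee_pos: [0.4803, 0.3332, 0.139]
orientation: [[-0.995, 0.097, -0.004], [0.097, 0.995, -0.003], [0.004, -0.004, -1.0]]
wrist_force: [0.0, -0.4, 0.4]
opening: 0.0176
```

Run:
```python
from h import *
s=st();print(s['ee_pos']);go(rk(0,.038,.075),np.pi/2-.098,s);save('wrist','w15');save('side','sd15')
```

```text
t 16.05 rack xy -0.0016712014019771633 0.036804210244472994 z 0.13901344997729742 open 0.017569539882210442 F [ 0.  -0.4  0.4]
[0.48033786 0.33319113 0.13901345]
travel cm [-0.19  0.14  6.4 ] rot [-0.0036 -0.0036  0.0004] rows 1.280928507803828 0.033824579886191815
```

View pics/w15.png

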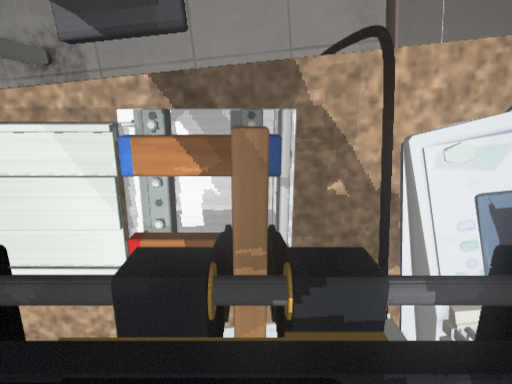

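View pics/sd15.png

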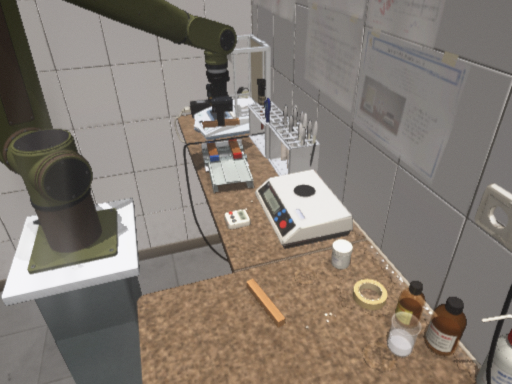

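The wrist view shows the stick gripped between the fingers, running along the rack's x over the stop-side bearer. I'll check its centring and the clearance to the balance at column 405.

Run:
```python
from h import *
c=dict(np.load('pics/w15.npz'))
def rf(p): p=p[:2]-O2; return np.round([p@X2*1e3,p@Y2*1e3],1)
zt=.138
for uv in [(233,127),(268,127),(234,200),(268,200)]: print(rf(ray(c,*uv,zt)))
for z in(.05,.1,.13): print('bal',z,ray(c,403,145,z)[:2],ray(c,440,300,z)[:2])
```

```text
[-66.1  29.3]
[-66.1  45.6]
[-30.8  29.3]
[-30.8  46.1]
bal 0.05 [0.4445462  0.45053217] [0.57786161 0.48423147]
bal 0.1 [0.43719819 0.42808824] [0.54315222 0.45487117]
bal 0.13 [0.43278938 0.41462189] [0.52232659 0.43725499]
```

Run:
```python
from h import *
b=cv2.imread('pics/side0.png')[30:160,180:290];cv2.imwrite('pics/bal.png',cv2.resize(b,None,fx=5,fy=4.6,interpolation=cv2.INTER_CUBIC))
```

```text
(no output)
```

View pics/bal.png

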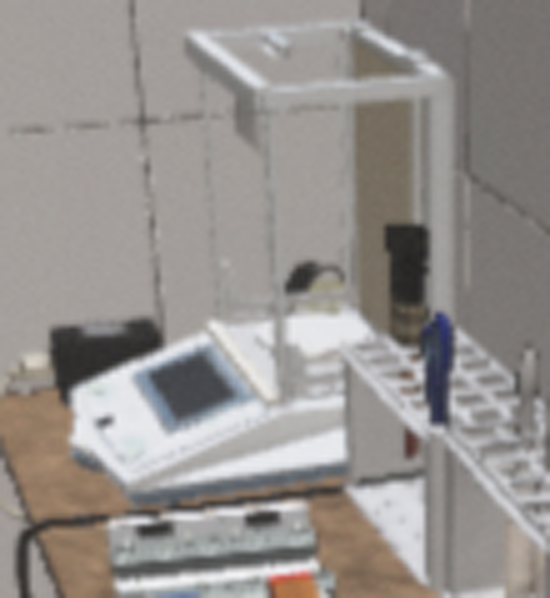

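The balance is a low wedge whose shield starts beyond x≈0.55, so there is room. I'll descend slowly.

Emit:
{"api": "carry_out", "payload": {"motion": [{"travel":[-0.1,0.1,2],"rot":[-0.003,-0.004,0],"grip":0.05},{"travel":[-0.1,0.1,4],"rot":[-0.003,-0.004,0],"grip":0.05},{"travel":[-0.1,0.1,5],"rot":[-0.003,-0.004,0],"grip":0.05},{"travel":[-0.1,0.1,5.5],"rot":[-0.003,-0.004,0],"grip":0.05},{"travel":[-0.1,0.1,5.6],"rot":[-0.003,-0.004,0],"grip":0.05},{"travel":[-0.1,0.1,5.6],"rot":[-0.003,-0.004,0],"grip":0.05}]}}

```text
time_s: 16.75
ee_pos: [0.4837, 0.3342, 0.0867]
orientation: [[-0.995, 0.099, 0.006], [0.099, 0.995, 0.002], [-0.005, 0.003, -1.0]]
wrist_force: [-0.2, -0.5, 0.1]
opening: 0.018
```

Run:
```python
from h import *
s=st();go(rk(-0.0005,.0375,.073),np.pi/2-.098,s);c=save('wrist','w16')
def rf(p): p=p[:2]-O2; return np.round([p@X2*1e3,p@Y2*1e3],1)
```

```text
t 16.75 rack xy 0.0015483518016056793 0.03810081162728992 z 0.08669489923101803 open 0.01797102932592765 F [-0.2 -0.5  0.1]
travel cm [ 0.21 -0.06  1.37] rot [ 0.003   0.0054 -0.0015] rows 0.27720532798802144 0.042249642405303364
```

View pics/w16.png

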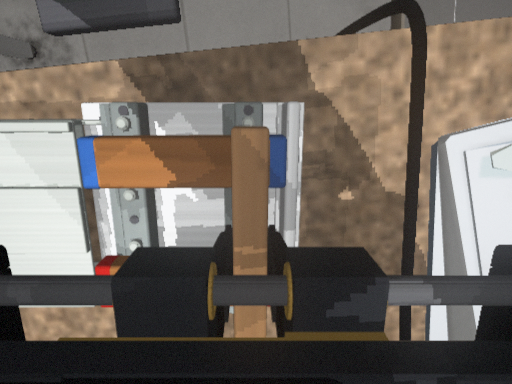

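The stick stands right over the bearer (columns 232–268 against the bearer's 223–262, parallax included). I'll lower it in small steps.

Emit:
{"api": "carry_out", "payload": {"motion": [{"travel":[0.15,-0.05,0.4],"rot":[0.003,0.005,0],"grip":0.05},{"travel":[0.2,-0.05,0.7],"rot":[0.003,0.005,0],"grip":0.05},{"travel":[0.2,-0.05,0.9],"rot":[0.003,0.005,0],"grip":0.05},{"travel":[0.2,-0.05,1.0],"rot":[0.003,0.005,0],"grip":0.05},{"travel":[0.2,-0.05,1.1],"rot":[0.003,0.005,0],"grip":0.05},{"travel":[0.2,-0.05,1.1],"rot":[0.003,0.005,0],"grip":0.05}]}}

```text
time_s: 17.4
ee_pos: [0.4817, 0.334, 0.0757]
orientation: [[-0.995, 0.099, 0.0], [0.099, 0.995, -0.0], [-0.0, 0.0, -1.0]]
wrist_force: [-0.2, -0.5, 0.1]
opening: 0.018
```

Run:
```python
from h import *
s=st();go(rk(-0.0005,.0375,.073),np.pi/2-.098,s)
```

```text
t 17.4 rack xy -0.0004245618206290678 0.03772893953260193 z 0.07565313066948509 open 0.01799764690719739 F [-0.2 -0.5  0.1]
travel cm [ 0.01 -0.02  0.27] rot [ 0.      0.0004 -0.0014] rows 0.053281165820042733 0.009674916788957414
```

Emit:
{"api": "carry_out", "payload": {"motion": [{"travel":[0,0,0.1],"rot":[0,0,0],"grip":0.05},{"travel":[0,0,0.2],"rot":[0,0,0],"grip":0.05},{"travel":[0,0,0.25],"rot":[0,0,0],"grip":0.05},{"travel":[0,0,0.25],"rot":[0,0,0],"grip":0.05}]}}

```text
time_s: 17.8
ee_pos: [0.4816, 0.334, 0.073]
orientation: [[-0.995, 0.099, 0.0], [0.099, 0.995, -0.0], [-0.0, -0.0, -1.0]]
wrist_force: [-0.1, 0.5, 0.2]
opening: 0.0177
```

Emit:
{"api": "carry_out", "payload": {"motion": [{"travel":[0,0,0.05],"rot":[0,0,0],"grip":0.05},{"travel":[0,0,0.1],"rot":[0,0,0],"grip":0.05}]}}

```text
time_s: 18.0
ee_pos: [0.4818, 0.334, 0.0728]
orientation: [[-0.995, 0.099, 0.0], [0.099, 0.995, -0.0], [-0.0, -0.0, -1.0]]
wrist_force: [-2.3, -1.8, 7.1]
opening: 0.0179
```

Contact at z=0.0728, as predicted. I'll release gently.

Emit:
{"api": "carry_out", "payload": {"motion": [{"travel":[0,0,-0.05],"rot":[0,0,0],"grip":0.22},{"travel":[0,0,-0.05],"rot":[0,0,0],"grip":0.3},{"travel":[0,0,-0.05],"rot":[0,0,0],"grip":0.4},{"travel":[0,0,-0.05],"rot":[0,0,0],"grip":0.4},{"travel":[0,0,-0.05],"rot":[0,0,0],"grip":0.4}], "force": 5}}

```text
time_s: 18.5
ee_pos: [0.4817, 0.334, 0.0731]
orientation: [[-0.995, 0.099, 0.0], [0.099, 0.995, -0.0], [-0.0, -0.0, -1.0]]
wrist_force: [-0.7, -0.1, -0.2]
opening: 0.0374
```

Run:
```python
from h import *
s=st()
```

```text
t 18.5 rack xy -0.0004246860895075309 0.03773089391295962 z 0.0731105419093103 open 0.03742248522136932 F [-0.7 -0.1 -0.2]
```

Emit:
{"api": "carry_out", "payload": {"motion": [{"travel":[0,0,-2],"rot":[0,0,0],"grip":0.4},{"travel":[0,0,-5],"rot":[0,0,0],"grip":0.5},{"travel":[0,0,-10],"rot":[0,0,0],"grip":0.5},{"travel":[-1,-4,-14],"rot":[0,0,0],"grip":0.5},{"travel":[-2,-8,-18],"rot":[0,0,0],"grip":0.5},{"travel":[-3,-10,-21],"rot":[0,0,0],"grip":0.5},{"travel":[-3,-10,-22],"rot":[0,0,0],"grip":0.5},{"travel":[-3,-10,-22],"rot":[0,0,0],"grip":0.5}]}}

```text
time_s: 19.3
ee_pos: [0.5027, 0.2316, 0.2958]
orientation: [[-0.995, 0.101, 0.005], [0.101, 0.995, 0.002], [-0.004, 0.002, -1.0]]
wrist_force: [-0.3, 0.5, -0.1]
opening: 0.0474
```

Run:
```python
from h import *
s=st();print(s['qd'].round(3));c=save('wrist','w17')
a=c['color'][:,:,::-1][40:230,120:420];cv2.imwrite('pics/w17c.png',cv2.resize(a,None,fx=2.6,fy=2.6,interpolation=cv2.INTER_CUBIC))
go([.4074,-.40,.25],.232,s)
```

```text
t 19.3 rack xy 0.030558862313744002 -0.06207215809686086 z 0.2958411269962466 open 0.04739581832042253 F [-0.3  0.5 -0.1]
[ 0.028  0.039  0.066  0.004 -0.014  0.003]
travel cm [  3.15 -63.81   4.42] rot [0.0048 0.0023 1.2379] rows 12.808662187474969 8.252985453868552
```

View pics/w17c.png

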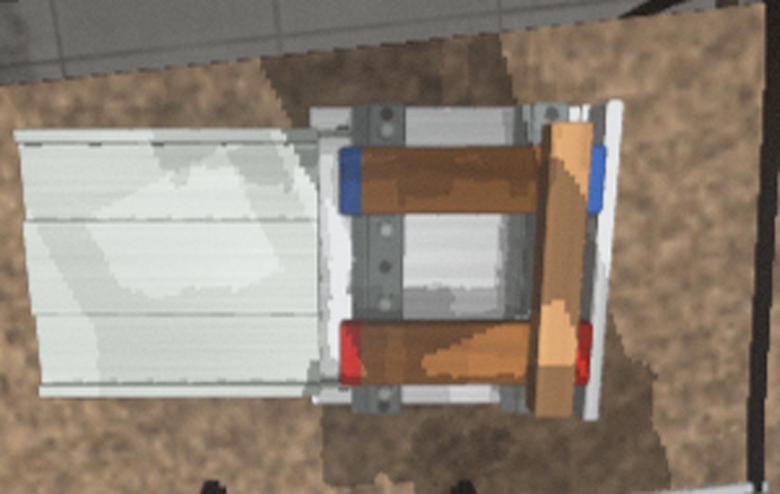

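The first spacer lies across both slats over the stop-side bearer. I'll measure it.

Run:
```python
from h import *
c=dict(np.load('pics/w17.npz'))
P=lambda u,v,z:ray(c,120+u/2.6,40+v/2.6,z)[:2]
def rf(p): p=p-O2; return np.round([p@X2*1e3,p@Y2*1e3],1)
def show(l,z):
    q=np.array([P(*x,z) for x in l]);print(rf(q.mean(0)),[rf(x).tolist() for x in q])
show([(551,123),(593,123),(575,416),(534,415)],.072)
show([(340,147),(605,147),(601,213),(340,213)],.052)
show([(340,321),(592,321),(588,384),(341,384)],.052)
b=[P(*x,.039) for x in [(386,127),(385,230),(385,303)]];print([rf(x) for x in b])
```

```text
[ 0.7 38.7] [[-63.7, 29.4], [-63.6, 47.1], [65.3, 48.6], [64.7, 29.6]]
[-40.2  -0.3] [[-54.9, -59.8], [-54.4, 59.1], [-25.6, 59.5], [-26.0, -59.9]]
[39.4 -0.2] [[23.8, -60.0], [24.3, 59.2], [54.9, 59.6], [54.4, -59.6]]
[array([-64. , -38.6]), array([-17.5, -38.5]), array([ 17.2, -38.1])]
```

It is within about 1 mm, and the slats haven't moved. Next is the second spacer.

Emit:
{"api": "carry_out", "payload": {"motion": [{"travel":[0,-4.5,0],"rot":[0,0,0.14],"grip":0.5},{"travel":[0,-9.3,0],"rot":[0,0,0.28],"grip":0.5},{"travel":[0.5,-14.1,0],"rot":[0,0,0.42],"grip":0.5},{"travel":[1,-19,0],"rot":[0,0,0.56],"grip":0.5},{"travel":[1.5,-24,0],"rot":[0,0,0.7],"grip":0.5},{"travel":[2,-29,0],"rot":[0,0,0.84],"grip":0.5},{"travel":[2.5,-34,1],"rot":[0,0,0.98],"grip":0.5},{"travel":[2.5,-39,2],"rot":[0,0,1.12],"grip":0.5}]}}

```text
time_s: 20.15
ee_pos: [0.4371, -0.1513, 0.2705]
orientation: [[-0.34, 0.94, -0.002], [0.94, 0.34, 0.003], [0.003, -0.001, -1.0]]
wrist_force: [1.2, 0.6, -1.1]
opening: 0.0472
```

Run:
```python
from h import *
s=st();print(s['ee_pos']);go([.4074,-.3693,.10],.232,s)
```

```text
t 20.15 rack xy 0.002669905504051339 -0.44954699067303233 z 0.2705285520890898 open 0.04724386995716423 F [ 1.2  0.6 -1.1]
[ 0.43707197 -0.15125123  0.27052855]
travel cm [-19.55 -10.19  17.  ] rot [-0.0014 -0.003   0.1152] rows 5.56796843687974 0.768303291585107
```

Emit:
{"api": "carry_out", "payload": {"motion": [{"travel":[-4,-2,1],"rot":[0,0,0.08],"grip":0.5},{"travel":[-8,-4,3],"rot":[0,0,0.115],"grip":0.5},{"travel":[-12,-6.2,5],"rot":[0,0,0.115],"grip":0.5},{"travel":[-16,-8.3,7.5],"rot":[0,0,0.115],"grip":0.5},{"travel":[-19,-9.8,11],"rot":[0,0,0.115],"grip":0.5},{"travel":[-19.5,-10.2,15],"rot":[0,-0.003,0.115],"grip":0.5},{"travel":[-19.5,-10.2,17],"rot":[0,-0.003,0.115],"grip":0.5},{"travel":[-19.5,-10.2,17],"rot":[0,-0.003,0.115],"grip":0.5}]}}

```text
time_s: 20.95
ee_pos: [0.4043, -0.3646, 0.0926]
orientation: [[-0.231, 0.973, -0.01], [0.973, 0.231, 0.01], [0.012, -0.008, -1.0]]
wrist_force: [-0.2, 1.4, 0.5]
opening: 0.0471
```

Run:
```python
from h import *
s=st();print(s['ee_pos']);c=save('wrist','w18');go([.4074,-.3693,.0205],.232,s)
```

```text
t 20.95 rack xy -0.00905680305077641 -0.6651259707084649 z 0.09263605216752248 open 0.04706495320991809 F [-0.2  1.4  0.5]
[ 0.40430859 -0.36464844  0.09263605]
travel cm [-0.61  0.25  7.21] rot [-0.0077 -0.012   0.0009] rows 1.4470388783450754 0.09500167208706847
```

View pics/w18.png

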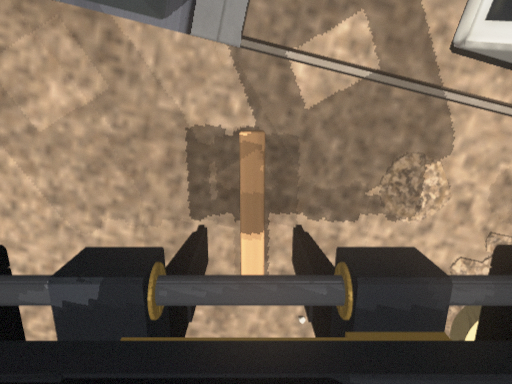

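The stick is centred between the fingers (columns 240–266) and parallel. I'll descend and close.

Emit:
{"api": "carry_out", "payload": {"motion": [{"travel":[-0.5,0.2,2.5],"rot":[-0.008,-0.012,0],"grip":0.4},{"travel":[-0.5,0.2,5],"rot":[-0.008,-0.012,0],"grip":0.4},{"travel":[-0.5,0.2,6.5],"rot":[-0.008,-0.012,0],"grip":0.4},{"travel":[-0.5,0.2,7],"rot":[-0.008,-0.012,0],"grip":0.4},{"travel":[-0.5,0.2,7.1],"rot":[-0.008,-0.012,0],"grip":0.4},{"travel":[-0.5,0.2,7.1],"rot":[-0.008,-0.012,0],"grip":0.4}]}}

```text
time_s: 21.6
ee_pos: [0.4092, -0.3706, 0.026]
orientation: [[-0.232, 0.973, 0.005], [0.973, 0.232, -0.005], [-0.006, 0.004, -1.0]]
wrist_force: [-0.5, -0.4, 1.1]
opening: 0.038
```

Run:
```python
from h import *
s=st();print(s['ee_pos']);go([.4074,-.3693,.0205],.232,s)
```

```text
t 21.6 rack xy -0.0035888126068842046 -0.6705401104439622 z 0.025962563901976207 open 0.03798507337074939 F [-0.5 -0.4  1.1]
[ 0.40922061 -0.37057161  0.02596256]
travel cm [ 0.17 -0.15  0.54] rot [0.0039 0.0064 0.0017] rows 0.1179342586209157 0.05122903778652189
```

Emit:
{"api": "carry_out", "payload": {"motion": [{"travel":[0.2,-0.15,0.4],"rot":[0.004,0.006,0],"grip":0.4},{"travel":[0.2,-0.15,0.54],"rot":[0.004,0.006,0],"grip":0.4},{"travel":[0.2,-0.15,0.54],"rot":[0.004,0.006,0],"grip":0.4},{"travel":[0.2,-0.15,0.54],"rot":[0.004,0.006,0],"grip":0.05},{"travel":[0.2,-0.15,0.54],"rot":[0.004,0.006,0],"grip":0.05},{"travel":[0.2,-0.15,0.54],"rot":[0.004,0.006,0],"grip":0.05},{"travel":[0.2,-0.15,0.54],"rot":[0.004,0.006,0],"grip":0.05},{"travel":[0.2,-0.15,0.54],"rot":[0.004,0.006,0],"grip":0.05}], "force": 15}}

```text
time_s: 22.4
ee_pos: [0.4073, -0.369, 0.0206]
orientation: [[-0.232, 0.973, -0.0], [0.973, 0.232, -0.0], [-0.0, -0.0, -1.0]]
wrist_force: [-0.3, -0.3, 0.3]
opening: 0.0178
```

Run:
```python
from h import *
s=st();print(s['ee_pos'])
```

```text
t 22.4 rack xy -0.005635631945380239 -0.6692007555987036 z 0.02058905614609214 open 0.01775754579152006 F [-0.3 -0.3  0.3]
[ 0.40731466 -0.36903842  0.02058906]
```

Emit:
{"api": "carry_out", "payload": {"motion": [{"travel":[0,0,-2],"rot":[0,0,0],"grip":0.05},{"travel":[0,0,-5],"rot":[0,0,0],"grip":0.05},{"travel":[0,0,-9],"rot":[0,0,0],"grip":0.05},{"travel":[2,1,-13],"rot":[0,0,0],"grip":0.05},{"travel":[5,2,-16],"rot":[0,0,0],"grip":0.05},{"travel":[9,4,-18],"rot":[0,0,-0.1],"grip":0.05},{"travel":[13,6,-18],"rot":[0,0,-0.22],"grip":0.05},{"travel":[17,8,-18],"rot":[0,0,-0.34],"grip":0.05}]}}

```text
time_s: 23.2
ee_pos: [0.4463, -0.1838, 0.2019]
orientation: [[-0.546, 0.838, 0.002], [0.838, 0.546, -0.002], [-0.003, 0.001, -1.0]]
wrist_force: [1.2, 0.5, -0.4]
opening: 0.018
```

Run:
```python
from h import *
s=st();print(s['ee_pos']);go(rk(0,-.12,.2),np.pi/2-.098,s)
```

```text
t 23.2 rack xy 0.015038927300238111 -0.48105826992704726 z 0.2018590638421714 open 0.018020959183006894 F [ 1.2  0.5 -0.4]
[ 0.44629848 -0.18382153  0.20185906]
travel cm [29.11 21.41  0.13] rot [-2.000e-04  3.100e-03 -8.951e-01] rows 7.227522389738373 5.967547872842012
```

Emit:
{"api": "carry_out", "payload": {"motion": [{"travel":[3.5,2.5,0],"rot":[0,0,-0.13],"grip":0.05},{"travel":[7.2,5.2,0],"rot":[0,0,-0.27],"grip":0.05},{"travel":[11,8,0],"rot":[0,0,-0.41],"grip":0.05},{"travel":[14.8,10.8,0],"rot":[0,0,-0.55],"grip":0.05},{"travel":[18.6,13.6,0],"rot":[0,0,-0.69],"grip":0.05},{"travel":[22.4,16.4,0],"rot":[0,0,-0.82],"grip":0.05},{"travel":[26,19.1,0],"rot":[0,0,-0.895],"grip":0.05},{"travel":[29,21.4,0],"rot":[0,0,-0.895],"grip":0.05}]}}

```text
time_s: 24.0
ee_pos: [0.4668, 0.1784, 0.2013]
orientation: [[-0.995, 0.095, 0.003], [0.095, 0.995, -0.001], [-0.003, -0.001, -1.0]]
wrist_force: [0.2, -0.0, 0.6]
opening: 0.0176
```

Run:
```python
from h import *
s=st();print(s['ee_pos']);go(rk(0,-.038,.14),np.pi/2-.098,s)
```

```text
t 24.0 rack xy -1.369202841841861e-05 -0.11861746635813475 z 0.20130041182263322 open 0.017617755700246256 F [ 0.2 -0.   0.6]
[0.46678046 0.17835302 0.20130041]
travel cm [-0.    8.07  6.12] rot [-0.0011  0.0029  0.0024] rows 2.0255287269353706 0.026216701139846248
```

Emit:
{"api": "carry_out", "payload": {"motion": [{"travel":[0,2.5,1],"rot":[0,0,0],"grip":0.05},{"travel":[0,5,2.5],"rot":[0,0.003,0],"grip":0.05},{"travel":[0,7.2,4.5],"rot":[0,0.003,0],"grip":0.05},{"travel":[0,8,6],"rot":[0,0.003,0.002],"grip":0.05},{"travel":[0,8,6],"rot":[0,0.003,0.002],"grip":0.05},{"travel":[0,8,6],"rot":[0,0.003,0.002],"grip":0.05}]}}

```text
time_s: 24.6
ee_pos: [0.4744, 0.2572, 0.1409]
orientation: [[-0.995, 0.098, -0.001], [0.098, 0.995, -0.002], [0.001, -0.002, -1.0]]
wrist_force: [0.9, -0.2, -0.3]
opening: 0.0179
```

Run:
```python
from h import *
s=st();c=save('wrist','w19');go(rk(0,-.038,.075),np.pi/2-.098,s)
```

```text
t 24.6 rack xy -0.00018388714027986935 -0.039413211054079064 z 0.14093572346985675 open 0.017877628254183858 F [ 0.9 -0.2 -0.3]
travel cm [-0.02  0.15  6.59] rot [-0.002  -0.001   0.0003] rows 1.3190224576491714 0.015065585947106918
```

View pics/w19.png

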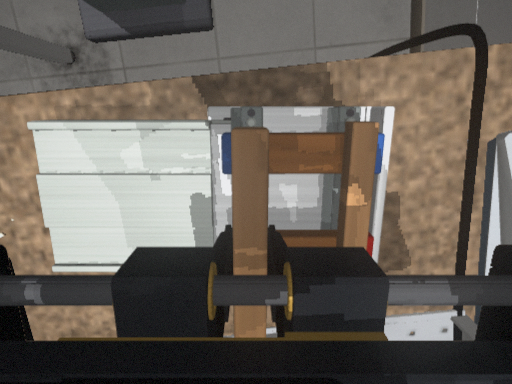

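The stick is parallel to the placed one and over the tray-side bearer. I'll check its near end, then descend.

Run:
```python
from h import *
c=dict(np.load('pics/w19.npz'))
def rf(p): p=p[:2]-O2; return np.round([p@X2*1e3,p@Y2*1e3],1)
for uv in [(233,128.5),(268,128.5),(234,200),(268,200)]: print(rf(ray(c,*uv,.140)))
```

```text
[-64.  -46.9]
[-63.9 -30.6]
[-29.3 -46.9]
[-29.3 -30.1]
```

Emit:
{"api": "carry_out", "payload": {"motion": [{"travel":[0,0.1,2],"rot":[0,0,0],"grip":0.05},{"travel":[0,0.15,4],"rot":[0,0,0],"grip":0.05},{"travel":[0,0.15,5],"rot":[0,0,0],"grip":0.05},{"travel":[0,0.15,5.5],"rot":[0,0,0],"grip":0.05},{"travel":[0,0.15,5.7],"rot":[0,0,0],"grip":0.05},{"travel":[0,0.15,5.7],"rot":[0,0,0],"grip":0.05}]}}

```text
time_s: 25.25
ee_pos: [0.4756, 0.2586, 0.0855]
orientation: [[-0.995, 0.098, 0.001], [0.098, 0.995, -0.001], [-0.001, -0.001, -1.0]]
wrist_force: [-0.8, 0.3, 0.1]
opening: 0.0178
```

Run:
```python
from h import *
s=st();go(rk(0,-.038,.073),np.pi/2-.098,s)
```

```text
t 25.25 rack xy 0.0008872994481201303 -0.03786880246475256 z 0.08551906431000357 open 0.0178223895534908 F [-0.8  0.3  0.1]
travel cm [ 0.09 -0.01  1.25] rot [-0.0006  0.0015 -0.0005] rows 0.2510230939988547 0.011343604352312256
```

Emit:
{"api": "carry_out", "payload": {"motion": [{"travel":[0.1,0,0.4],"rot":[0,0.001,0],"grip":0.05},{"travel":[0.15,0,0.7],"rot":[0,0.001,0],"grip":0.05},{"travel":[0.15,0,0.9],"rot":[0,0.001,0],"grip":0.05},{"travel":[0.15,0,1.0],"rot":[0,0.001,0],"grip":0.05},{"travel":[0.15,0,1.1],"rot":[0,0.001,0],"grip":0.05},{"travel":[0.15,0,1.2],"rot":[0,0.001,0],"grip":0.05},{"travel":[0.15,0,1.25],"rot":[0,0.001,0],"grip":0.05}]}}

```text
time_s: 25.95
ee_pos: [0.4741, 0.2588, 0.073]
orientation: [[-0.995, 0.098, 0.0], [0.098, 0.995, -0.001], [-0.0, -0.001, -1.0]]
wrist_force: [-0.1, 0.2, -0.6]
opening: 0.0179
```

Run:
```python
from h import *
s=st();go(rk(0,-.038,.073),np.pi/2-.098,s)
```

```text
t 25.95 rack xy -0.0005697101984894209 -0.037845995856177345 z 0.07295558514334047 open 0.01789627755728143 F [-0.1  0.2 -0.6]
travel cm [-0.06 -0.02 -0.  ] rot [-0.0007  0.0005 -0.0005] rows 0.011836547910087227 0.006459476087991121
```

Emit:
{"api": "carry_out", "payload": {"motion": [{"travel":[0,0,0.04],"rot":[0,0,0],"grip":0.05},{"travel":[0,0,0.08],"rot":[0,0,0],"grip":0.05}]}}

```text
time_s: 26.15
ee_pos: [0.4741, 0.2588, 0.0728]
orientation: [[-0.995, 0.098, 0.0], [0.098, 0.995, -0.001], [-0.0, -0.001, -1.0]]
wrist_force: [-3.4, -0.9, 5.7]
opening: 0.0177
```

Contact at 5.7 N. I'll release.

Emit:
{"api": "carry_out", "payload": {"motion": [{"travel":[0,0,-0.05],"rot":[0,0,0],"grip":0.22},{"travel":[0,0,-0.05],"rot":[0,0,0],"grip":0.3},{"travel":[0,0,-0.05],"rot":[0,0,0],"grip":0.4},{"travel":[0,0,-0.05],"rot":[0,0,0],"grip":0.4},{"travel":[0,0,-0.05],"rot":[0,0,0],"grip":0.4}], "force": 5}}

```text
time_s: 26.65
ee_pos: [0.4741, 0.2588, 0.0731]
orientation: [[-0.995, 0.098, -0.0], [0.098, 0.995, -0.001], [-0.0, -0.001, -1.0]]
wrist_force: [0.7, 0.1, 0.4]
opening: 0.0378
```

Emit:
{"api": "carry_out", "payload": {"motion": [{"travel":[0,0,-2],"rot":[0,0,0],"grip":0.4},{"travel":[0,0,-5],"rot":[0,0,0],"grip":0.4},{"travel":[0,0,-10],"rot":[0,0,0],"grip":0.4},{"travel":[-1,-1,-14],"rot":[0,0,0],"grip":0.4},{"travel":[-3,-2,-18],"rot":[0,0,0],"grip":0.4},{"travel":[-3,-2,-22],"rot":[0,0,0],"grip":0.4},{"travel":[-3,-2,-23],"rot":[0,0,0],"grip":0.4},{"travel":[-3,-2,-23],"rot":[0,0,0],"grip":0.4}]}}

```text
time_s: 27.45
ee_pos: [0.5029, 0.2364, 0.3054]
orientation: [[-0.995, 0.098, 0.004], [0.098, 0.995, 0.001], [-0.004, 0.001, -1.0]]
wrist_force: [-0.0, 0.5, 0.3]
opening: 0.0379
```

Run:
```python
from h import *
s=st();print(s['qd'].round(3));c=save('wrist','w20');save('side','sd20')
a=c['color'][:,:,::-1][40:230,120:420];cv2.imwrite('pics/w20c.png',cv2.resize(a,None,fx=2.6,fy=2.6,interpolation=cv2.INTER_CUBIC))
```

```text
t 27.45 rack xy 0.030208420784664566 -0.0573029978884056 z 0.3054092179359503 open 0.03791880164313855 F [-0.   0.5  0.3]
[ 0.005  0.028  0.075 -0.002 -0.012 -0.001]
```

View pics/w20c.png

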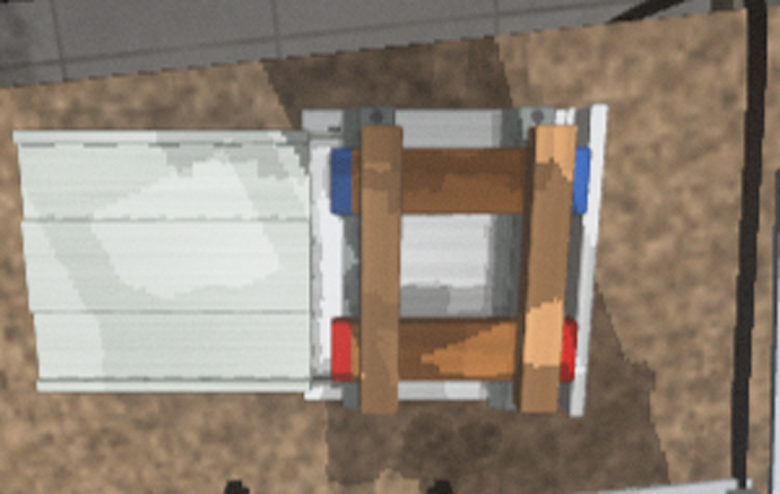

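View pics/sd20.png

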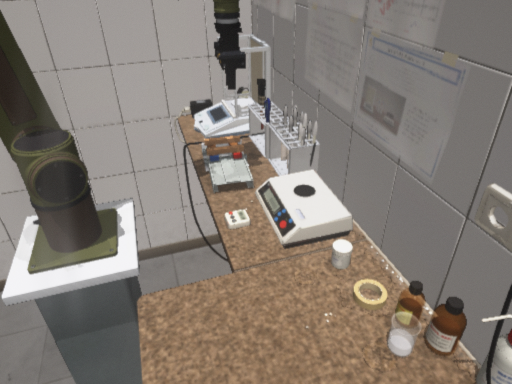

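Both spacers are crosswise over the slats and bearers. The jar (342,254), timer (237,218) and tape (370,292) look unmoved. One last measurement before handing in.

Run:
```python
from h import *
c=dict(np.load('pics/w20.npz'))
P=lambda u,v,z:ray(c,120+u/2.6,40+v/2.6,z)[:2]
def rf(p): p=p-O2; return np.round([p@X2*1e3,p@Y2*1e3],1)
def show(l,z):
    q=np.array([P(*x,z) for x in l]);print(rf(q.mean(0)),[rf(x).tolist() for x in q])
show([(536,125),(577,125),(560,412),(521,412)],.072)
show([(362,126),(402,126),(397,413),(361,413)],.072)
show([(331,149),(590,149),(586,214),(331,214)],.052)
show([(331,319),(577,319),(573,381),(331,381)],.052)
a=cv2.imread('pics/side0.png').astype(int);b=cv2.imread('pics/sd20.png').astype(int)
for n,(x0,y0,x1,y1) in dict(jar=(328,236,356,272),timer=(220,205,254,232),tape=(350,276,390,308)).items(): print(n,np.abs(a-b)[y0:y1,x0:x1].mean())
```

```text
[ 0.6 38.8] [[-64.0, 29.4], [-64.0, 47.2], [65.2, 48.6], [65.2, 30.1]]
[  0.9 -37.3] [[-63.7, -46.1], [-63.7, -28.7], [65.6, -28.7], [65.6, -45.7]]
[-40.1  -0.1] [[-54.8, -59.7], [-54.6, 59.3], [-25.5, 59.7], [-25.7, -59.8]]
[39.4 -0.4] [[23.9, -60.0], [24.1, 59.1], [54.9, 59.4], [54.8, -60.1]]
jar 1.0714285714285714
timer 1.0954974582425563
tape 1.19453125
```

```bash
python3 -c "
from h import *
print(sign_off())"
```

```text
the job is handed in; nothing more can be done
None
```

The job is done and handed in at about 27.5 s of the 72 s allowed; the hand-in reports no verdict.

- **Slats:** I pushed each one by its tail along its lane onto the bearers, never gripping or lifting it. Contact at the stop was about 6 N for the near slat and 11 N for the far one. After both spacers were on, their middles measured (-40.1, -0.1) mm and (39.4, -0.4) mm in the rack frame, against a target of (∓40, 0).
- **Spacers:** I lowered each one until it touched (6–7 N), then released it. Their middles measured (0.6, 38.8) mm and (0.9, -37.3) mm, against (0, ±38). That is within about 1 mm, inside the 2 mm camera calibration.
- **Bystanders:** The jar, timer and tape roll show no change between the first and last side views.
- **Last checks:** None failed. Two rack-frame estimates, taken from the bearers' pins and holes, differed by up to about 1.5 mm in position and 0.01 rad in angle. The stop contact and the final measurements fit the estimate I used.

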